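# Lock the camera-rail carriage with the flipped hex key

### The arm

A 6-joint arm with a two-finger parallel gripper is mounted at the origin on the work surface. World frame = base frame: x ahead of the robot, y to its left, z up, the work surface at z = 0. Lengths are in m, angles in degrees, forces in N, time in s.
With the tool pointing down it reaches from about 0.4 to 0.925 m from the base axis. Payload 3.4 kg.
Tool frame: the origin (TCP) lies midway between the tips of the shut fingers; the grasp point (between the pads) lies 19 mm behind it; x points along the fingers, z is the direction in which the jaws open and shut, and the axes are right-handed (so a half turn about x gives the same grasp; the last joint's range is limited). The gripper opens to 85 mm and grips with 20 to 120 N. Pads are 22 mm wide; open, the fingers measure 114 mm over their backs; the gripper's body (76 mm by 85 mm) begins 54 mm behind the grasp point. The pads swing forward as they close: fully open they stand 13 mm farther back than shut.
Start: joints at [-78.237, 17.578, 86.31, -0, 76.112, -4.211], TCP at [0.158, -0.553, 0.231] pointing down, gripper open.
Joint ranges: [-179.03, 179.03], [-60, 130.46], [8.19, 133.38], [-81.62, 261.62], [5.75, 156.47], [-153.77, 153.77]. Speed limits (degrees/s): [147.25, 147.25, 180, 180, 180, 180].

### API

Orientations are given as [roll, pitch, yaw] about the fixed x, y, z axes, in that order (R = Rz(yaw) Ry(pitch) Rx(roll)).
In Python, from rig import arm gives the robot as it stands.
- The arm moves only by the tool jog_arm, never from a script. Its argument "moves" is a list of rows, each a list of 7 numbers: the turn, a rotation vector about the tool's x, y, z scaled (see below), then the shift along the tool's x, y, z scaled (see below), then the opening, from 0 (shut) to 1 (fully open). In form: [[wx, wy, wz, dx, dy, dz, gripper], ...]. A call has 1 to 20 rows; each row shifts and turns the commanded pose from where the row before left it, along the tool's axes as they then stand; what a row does not reach is not made up. The controller multiplies each number of a shift by 0.12 m and each number of a turn by 30 degrees. A row lasts 1/10 s, in which the tool goes at most 50 mm and 8.59 degrees, less where a joint would pass 70% of its speed; a pose out of reach is approached as far as the arm can. A call with a number of a shift or a turn outside -1 to 1 is refused whole. A call with a gripper value outside its range is refused whole. The fingers move at their own pace and stop on an object; the grip force is fixed at half the most. Time passes only in rows, so rows that do not move let the fingers close. It gives the time, the measured TCP pose, the force and the opening at its end, in the units of the state.
- arm.state(): the state, without advancing time (a new reading comes with each control period).
- arm.read_camera(name): name is "scene" or "top" or "wrist"; returns (picture, depth): 480x640x3 uint8, blue, green, red; 480x640 float32, m along the optical axis (not along the pixel's ray), 0 where there is no reading.
- arm.get_calibration(name): a dict with "mtx" (3x3 intrinsics, pixels), "rvec" (rotation vector, rad) and "tvec" (3), from world to camera coordinates, as OpenCV has them. Camera axes: x right, y down, z forward; pixel columns grow to the right and rows downward; lengths in m; the calibration is good to about 2 mm. A picture is of the moment at which its call begins: read the wrist's pose just before it. get_calibration takes no time and is no camera call; for the wrist camera it gives the pose at the moment of the call.
- arm.finish_job(): hands the job in, once; it reports no verdict.
The state is a dict: "clock": time; "joint_positions": joint angles; "qd": joint speeds; "joint_efforts": joint torques, N m; "tcp_pos": TCP position; "tool_rot": TCP orientation; "contact_force": force on the tool from outside, world axes, zero at the start; "wrist_torque": the same for the moment, N m; "gripper_width": finger opening in m.
Only numpy, scipy, OpenCV 4.12 (cv2) and the standard library are available. Lean on these libraries where they do the work, as an engineer would, in place of code of your own. Each camera call takes 0.05 s, during which the arm holds its last target.

### The job

Lock the carriage on the camera rail: take the L-shaped hex key out of its holder, flip it so that its short arm sits fully down in the socket of the carriage's screw, then push sideways on the outer half of the long arm, with the key all the way in, to turn the stiff screw clockwise until it comes up against its stop, and force it no further. Be gentle: feel for the socket without pressing hard on the screw's head, and do not shift or twist the rail on the bench. Leave the key standing in the screw, and leave the dish, the bottle and the slide box where they are.

Things in the scene. Friction and masses are not known exactly. Their poses are not given: they have to be found in the camera images.
- key: L-shaped steel hex key, 10 mm across flats, 0.12 kg. Origin: elbow (arms' centre lines meet). Short arm: 54 mm along +x; long arm: 130 mm along -z; flats face +y and -y (corners lie in the plane of the L). Starts upright in the holder, long arm down, tip 30 mm deep in a loose round bore, elbow 140 mm above the bench; short arm level, to the robot's right or up to 55 degrees towards the robot
- short_tip (a point): centre of the end face of the key's short arm; axes as key
- holder: grey key holder block fixed to the bench, 70 x 60 x 40 mm high, the bore for the key in the middle of its top, two smaller empty holes beside it. Origin: centre of its underside
- socket (a point): Centre of the top face of the upright cap screw (head 22 mm wide, 24 mm tall, top 74 mm above the bench). Hexagon socket 20 mm deep; key play about 0.5 mm each way and 6 degrees. z up; x points to a socket corner and turns with the screw: the short arm goes in with the long arm along x or a multiple of 60 degrees from it. Fully in, the elbow is 34 mm above this point
- clamp_screw (a joint): Turn of the screw, rad, growing clockwise seen from above; starts between 0 and 0.45, hard stop at 1.2. Stiff: it needs 0.9 N m all the way (about 8 to 10 N at 110 mm from the axis) and stays where it is left. Under load the key's play and give let the long arm run 0.1 to 0.25 rad ahead of the screw. About 1.8 N m (16 N at 110 mm) is too much
- rail: Aluminium camera rail 290 x 60 x 16 mm, about 4 kg, loose on the bench; dark grey carriage block 66 x 80 mm, top at 50 mm, carries the screw. Origin: on the bench below the screw axis; x along the rail, which reaches from x = -110 to +180 mm; z up. At x = +145 mm a block with a round lens mount stands 72 mm high
- dish: closed glass culture dish, 92 mm wide, 18 mm high, loose; bystander. Origin: centre of its underside
- bottle: amber bottle, 56 mm wide, 120 mm high, loose; bystander. Origin: centre of its underside
- slidebox: white slide box with grey lid, 85 x 33 x 30 mm, loose; bystander. Origin: centre of its underside, long side along x
- lens (a point): centre of the top of the lens mount on the rail, 72 mm above the bench, 145 mm from the screw axis along the rail

How it is judged:
By the outcome, as a careful person would: the job done as asked, in the order asked, and still so for the second after the job is handed in, with the robot touching nothing.
It also fails if it takes over 67 s, if anything falls off the work surface, if the arm or the gripper's body presses on something with over 40 N, if the wrist force passes 120 N, or if a joint passes its speed limit or range.

## Working session

There is one attempt and no reset: what is moved stays moved. The work goes in short steps, Python scripts to look and compute and a tool call to move; the robot and the scene stay as the last step left them, time stands still between calls to the robot, and variables do not carry over. Pictures are saved under pics/ and viewed, and the job is handed in when it is done.

Besides the shell and the picture viewer there is one more tool, called after "Request:" as a command line: name --pt "numbers of a row" for each row, then --argument value for the rest. jog_arm: Moves the arm, as the interface text tells. Shifts and turns lie within -1 to 1; 1 stands for 0.12 m of shift or 30 degrees of turn. Its arguments: {"type":"object","properties":{"moves":{"type":"array","items":{"type":"array","items":{"type":"number","minimum":-1,"maximum":1}}}},"required":["moves"]}

```bash
ls -la; mkdir -p pics; python3 - <<'E'
from rig import arm
import cv2,numpy as np
print(arm.state())
for n in ["scene","top","wrist"]:
    p,d=arm.read_camera(n)
    cv2.imwrite(f"pics/{n}0.png",p); np.save(f"pics/{n}0.npy",d)
    c=arm.get_calibration(n); print(n,c)
    np.savez(f"pics/{n}0cal.npz",**c)
E
```

```text
total 12
drwxr-xr-x  3 agent agent 4096 Dec  7 15:06 .
drwxr-xr-x 23 root  root  4096 Dec  7 15:06 ..
drwxr-xr-x  2 agent agent 4096 Dec  7 15:06 pics
{'clock': 0.0, 'joint_positions': array([-7.82373197e+01,  1.76225565e+01,  8.63844961e+01,  3.62619040e-04,
        7.61105886e+01, -4.21164240e+00]), 'qd': array([ 0.04823244, -0.00350097,  0.05088465, -0.05397641, -0.02897484,
        0.04540876]), 'joint_efforts': array([ 1.02848975e-03, -4.57545555e+01, -2.51908028e+01, -6.00442490e-05,
        1.30202345e-02,  2.46861326e-06]), 'tcp_pos': array([ 0.15807483, -0.55211374,  0.23037409]), 'tool_rot': array([175.61699989,  89.8823583 , 101.59123521]), 'contact_force': array([-0.35833874,  0.56131021,  0.34438354]), 'wrist_torque': array([0.01560041, 0.06231499, 0.00980058]), 'gripper_width': 0.0853525353279178}
scene {'mtx': array([[567.53011919,   0.        , 315.24212526],
       [  0.        , 567.53011919, 240.43625444],
       [  0.        ,   0.        ,   1.        ]]), 'rvec': array([ 1.86963605,  1.3171108 , -0.64120749]), 'tvec': array([-0.12692254, -0.26353327,  1.64541383])}
top {'mtx': array([[572.39361591,   0.        , 333.65525501],
       [  0.        , 572.39361591, 245.01520294],
       [  0.        ,   0.        ,   1.        ]]), 'rvec': array([ 2.17775227, -2.19777214,  0.0974829 ]), 'tvec': array([-0.07071566,  0.59510718,  1.26301687])}
wrist {'mtx': array([[431.47894744,   0.        , 317.80555499],
       [  0.        , 431.47894744, 236.89822073],
       [  0.        ,   0.        ,   1.        ]]), 'rvec': array([-2.31284013,  1.74258381,  0.26058711]), 'tvec': array([-0.57360683, -0.0384742 ,  0.37925423])}
```

View pics/scene0.png

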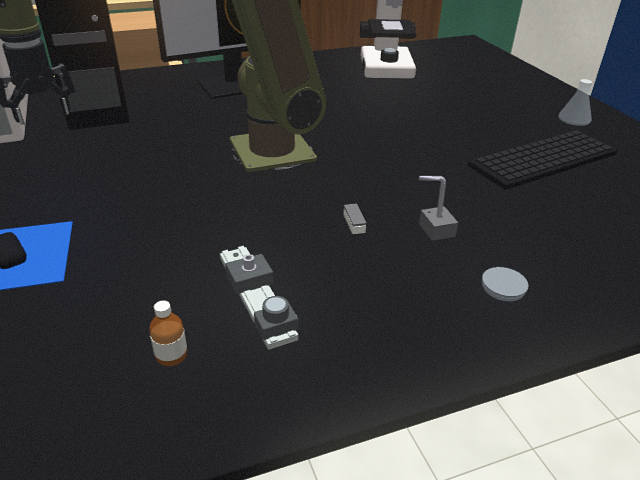

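View pics/top0.png

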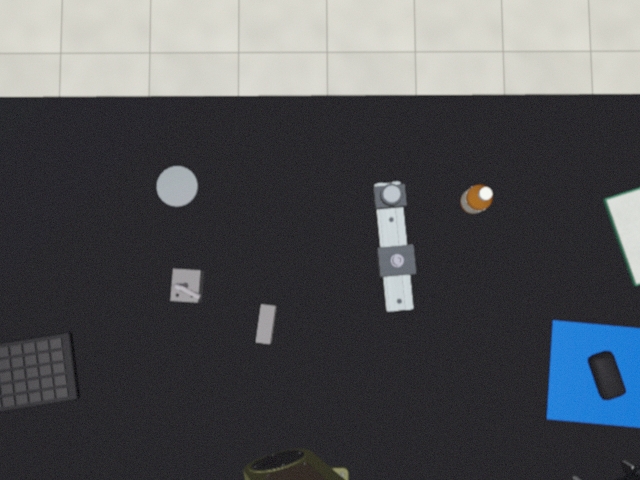

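View pics/wrist0.png

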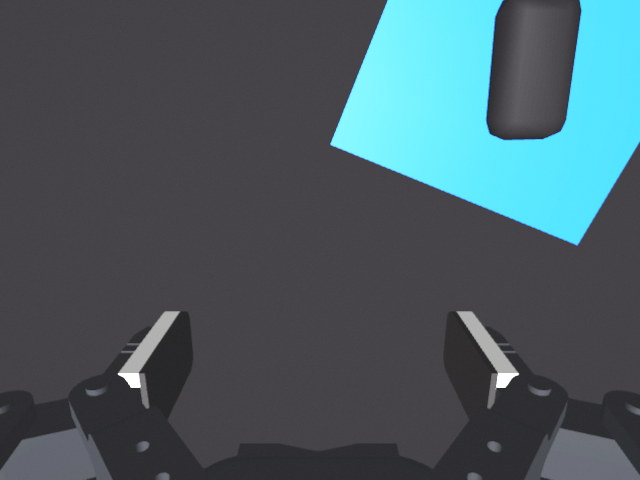

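The scene view shows the key in its holder at (440,205), short arm pointing left to (420,178); the rail with the screw is at (249,262) and the lens at (276,307). In the top view: key (187,291), screw (397,261), lens (391,194), slide box (265,324), dish (177,186), bottle (478,198).

```bash
cat > h.py <<'E'
import numpy as np,cv2
from scipy.spatial.transform import Rotation as R
def load(n,k=0):
    c=np.load(f"pics/{n}{k}cal.npz"); return c
def ray(c,uv):
    Rm=cv2.Rodrigues(c["rvec"])[0]; o=-Rm.T@np.asarray(c["tvec"]).ravel()
    d=Rm.T@np.linalg.inv(c["mtx"])@np.array([uv[0],uv[1],1.0]); return o,d
def onz(c,uv,z):
    o,d=ray(c,uv); return o+d*(z-o[2])/d[2]
def depthpt(c,uv,d):
    o,r=ray(c,uv); return o+r*d
def proj(c,P):
    return cv2.projectPoints(np.atleast_2d(np.asarray(P,float)),c["rvec"],c["tvec"],c["mtx"],None)[0][:,0]
def tri(obs):
    A=np.zeros((3,3));b=np.zeros(3)
    for c,uv in obs:
        o,d=ray(c,uv);d/=np.linalg.norm(d);M=np.eye(3)-np.outer(d,d);A+=M;b+=M@o
    return np.linalg.solve(A,b)
E
python3 - <<'E'
from h import *
t=load("top");s=load("scene");im=cv2.imread("pics/top0.png");si=cv2.imread("pics/scene0.png")
def crop(i,x,y,w,h,f,n): cv2.imwrite(n,cv2.resize(i[y:y+h,x:x+w],None,fx=f,fy=f,interpolation=cv2.INTER_CUBIC))
a=cv2.resize(im[255:315,155:235],(400,300),interpolation=cv2.INTER_CUBIC)
b=cv2.resize(im[170:320,350:450],(200,300),interpolation=cv2.INTER_CUBIC)
c=cv2.resize(si[165:245,410:470],(225,300),interpolation=cv2.INTER_CUBIC)
d=cv2.resize(si[235:355,210:310],(250,300),interpolation=cv2.INTER_CUBIC)
o=np.zeros((600,650,3),np.uint8);o[:300,:400]=a;o[:300,400:600]=b;o[300:,:225]=c;o[300:,250:500]=d
cv2.imwrite("pics/crops0.png",o)
print("screw",onz(t,(397,260.5),.074),onz(s,(249,258),.074))
print("lens",onz(t,(391,194),.072),onz(s,(276,303),.072))
print("elbow/key",onz(t,(176,289),.14),onz(t,(200,297),.14))
print("bottle",onz(t,(473,201),0.05),"slide",onz(t,(265,324),.03),"dish",onz(t,(177,186),.018))
E
```

```text
screw [ 0.5558395  -0.21184899  0.074     ] [ 0.56223289 -0.21244609  0.074     ]
lens [ 0.70112175 -0.20163115  0.072     ] [ 0.70153708 -0.19966659  0.072     ]
elbow/key [0.49889813 0.24532533 0.14      ] [0.48229204 0.1967315  0.14      ]
bottle [ 0.68769953 -0.38615988  0.05      ] slide [0.42024161 0.0772778  0.03      ] dish [0.73216422 0.2777443  0.018     ]
```

View pics/crops0.png

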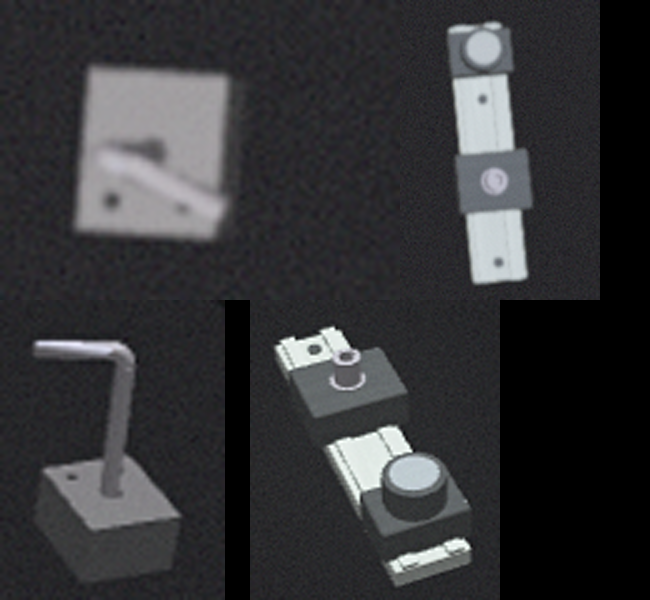

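```bash
cat >> h.py <<'E'
def Rt(rpy): return R.from_euler('xyz',rpy,degrees=True)
def plan(state,pos,Rg,note=""):
    """tool-frame total shift (units 0.12m) with turn-first, plus rotvec(units 30deg)"""
    R0=Rt(state["tool_rot"]);p0=state["tcp_pos"]
    rv=(R0.inv()*Rg).as_rotvec(degrees=True)
    return rv/30,R0.inv().apply(np.asarray(pos)-p0)/.12,Rg.inv().apply(np.asarray(pos)-p0)/.12
E
python3 - <<'E'
from h import *
from rig import arm
s=arm.state();print(Rt(s["tool_rot"]).as_matrix().round(3))
c=arm.get_calibration("wrist");o,d=ray(c,(c["mtx"][0,2],c["mtx"][1,2]))
R0=Rt(s["tool_rot"]);print("cam in tool",R0.inv().apply(o-s["tcp_pos"]),"axis",R0.inv().apply(d))
Rm=cv2.Rodrigues(c["rvec"])[0];print("cam x,y in tool",R0.inv().apply(Rm[0]),R0.inv().apply(Rm[1]))
q=np.deg2rad(s["joint_positions"])
Rk=R.from_euler('ZYXYX',[q[0],q[1]+q[2],q[3],q[4],q[5]]);print(Rk.as_matrix().round(3))
Rk=R.from_euler('ZYXYX',[q[0],q[1]+q[2]-np.pi/2,q[3],q[4],q[5]]);print(Rk.as_matrix().round(3))
E
```

```text
[[-0.     0.961  0.275]
 [ 0.002  0.275 -0.961]
 [-1.     0.    -0.002]]
cam in tool [-0.14254119  0.07355798 -0.00050302] axis [ 9.56852317e-01 -2.90574669e-01  6.74761087e-05]
cam x,y in tool [4.07099080e-05 3.66272374e-04 9.99999932e-01] [-2.90574674e-01 -9.56852250e-01  3.62297838e-04]Traceback (most recent call last):
  File "<stdin>", line 8, in <module>
  File "scipy/spatial/transform/_rotation.pyx", line 1413, in scipy.spatial.transform._rotation.Rotation.from_euler
ValueError: Expected axis specification to be a non-empty string of upto 3 characters, got ZYXYX
```

Request:
jog_arm --pt "0 0 0 0 0.29 -0.13 1" --pt "0 0 0 0 0.29 -0.13 1" --pt "0 0 0 0 0.29 -0.13 1" --pt "0 0 0 0 0.29 -0.13 1" --pt "0 0 0 0 0.29 -0.13 1" --pt "0 0 0 0 0.29 -0.13 1" --pt "0 0 0 0 0.29 -0.13 1" --pt "0 0 0 0 0.29 -0.13 1" --pt "0 0 0 0 0.29 -0.13 1" --pt "0 0 0 0 0.29 -0.13 1" --pt "0 0 0 0 0.29 -0.13 1" --pt "0 0 0 0 0.29 -0.13 1" --pt "0 0 0 0 0.29 -0.13 1" --pt "0 0 0 0 0.29 -0.13 1" --pt "0 0 0 0 0 0 1" --pt "0 0 0 0 0 0 1"

```text
clock: 1.75
tcp_pos: [0.5666, -0.208, 0.2306]
tool_rot: [-110.5, 89.9, 175.5]
contact_force: [0.5, -0.7, -1.3]
gripper_width: 0.0855
```

```bash
cat > snap.py <<'E'
import sys
from rig import arm
from h import *
def snap(k,names=("wrist",)):
    s=arm.state()
    for n in names:
        c=arm.get_calibration(n); p,d=arm.read_camera(n)
        cv2.imwrite(f"pics/{n}{k}.png",p);np.save(f"pics/{n}{k}.npy",d);np.savez(f"pics/{n}{k}cal.npz",**c)
    return s
def log(s):
    open("log.txt","a").write(repr([list(map(float,s[k])) for k in("joint_positions","tcp_pos","tool_rot")])+"\n")
if __name__=="__main__":
    s=snap(sys.argv[1],sys.argv[2:] or ["wrist"]);log(s);np.set_printoptions(precision=4,suppress=True)
    for k in("clock","joint_positions","tcp_pos","tool_rot","contact_force","wrist_torque"):print(k,s[k])
E
python3 snap.py 1
```

```text
clock 1.75
joint_positions [-24.1466  19.9214  82.7888  -0.0293  77.3697  49.7625]
tcp_pos [ 0.5666 -0.208   0.2306]
tool_rot [-110.5491   89.9151  175.5483]
contact_force [ 0.471  -0.7221 -1.2634]
wrist_torque [-0.0375 -0.0275 -0.0061]
```

View pics/wrist1.png

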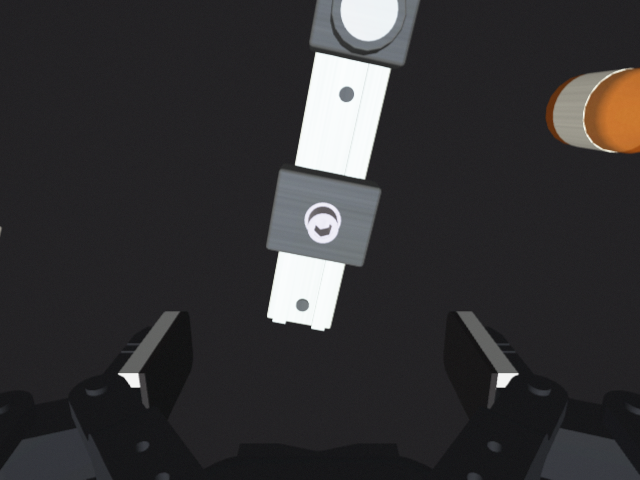

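```bash
python3 - <<'E'
from h import *
im=cv2.imread("pics/wrist1.png")[195:250,290:355]
cv2.imwrite("pics/c1.png",cv2.resize(im,None,fx=10,fy=10,interpolation=cv2.INTER_CUBIC))
c=load("wrist",1)
print(onz(c,(323,231),.074))
E
```

```text
[ 0.55497357 -0.21463602  0.074     ]
```

View pics/c1.png

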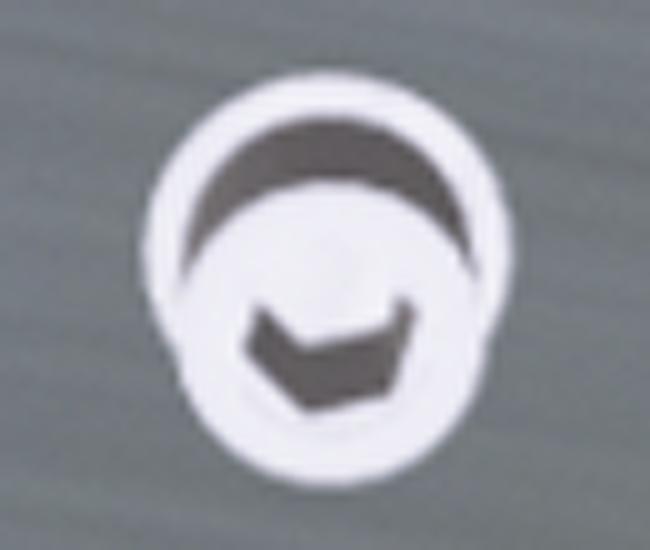

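Request:
jog_arm --pt "0 0 0 0.15 -0.13 0 1" --pt "0 0 0 0.15 -0.13 0 1" --pt "0 0 0 0.15 -0.13 0 1" --pt "0 0 0 0.15 -0.13 0 1" --pt "0 0 0 0.15 -0.13 0 1" --pt "0 0 0 0.1 -0.12 0 1" --pt "0 0 0 0 0 0 1" --pt "0 0 0 0 0 0 1"

```text
clock: 2.6
tcp_pos: [0.4772, -0.2351, 0.1297]
tool_rot: [55.7, 90.0, -18.4]
contact_force: [0.4, -0.5, 0.2]
gripper_width: 0.0856
```

```bash
python3 snap.py 2; python3 - <<'E'
from h import *
c=load("wrist",2);u=proj(c,(.555,-.2135,.074))[0];print(u)
x,y=map(int,u);im=cv2.imread("pics/wrist2.png")[max(0,y-40):y+40,x-40:x+40]
cv2.imwrite("pics/c2.png",cv2.resize(im,None,fx=7,fy=7,interpolation=cv2.INTER_CUBIC))
E
```

```text
clock 2.6
joint_positions [-30.7754  19.9253  99.378    0.0049  60.6774  43.3734]
tcp_pos [ 0.4772 -0.2351  0.1297]
tool_rot [ 55.7427  89.9802 -18.4084]
contact_force [ 0.3678 -0.5134  0.2112]
wrist_torque [-0.0279 -0.0172 -0.0169]
[320.17505566  88.74228069]
```

View pics/c2.png

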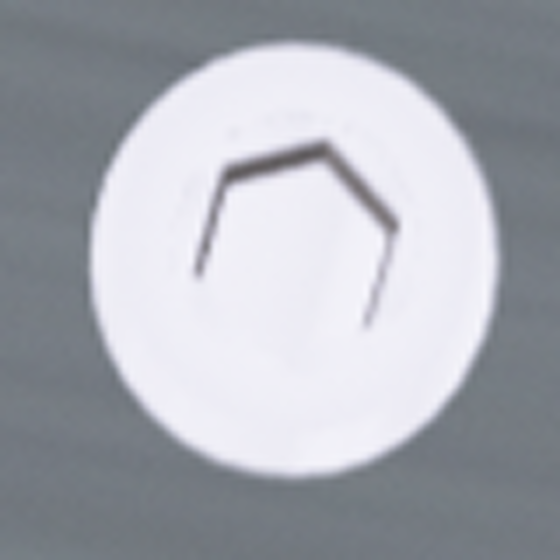

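```bash
python3 - <<'E'
from h import *
c=load("wrist",2);x,y=320,88
im=cv2.imread("pics/wrist2.png")
def P(a,b,z=.074): return onz(c,(x-40+a/7-.43,y-40+b/7-.43),z)
cs=np.array([P(225,170),P(325,143),P(400,230),P(370,327),P(196,276)])
print(cs)
# fit circle centre, hex angle
from scipy.optimize import least_squares
def f(p):
    ang=p[2]+np.deg2rad([0,-60,-120,-180,60]);return np.r_[cs[:,0]-p[0]-p[3]*np.cos(ang),cs[:,1]-p[1]-p[3]*np.sin(ang)]
best=min((least_squares(f,[cs[:,0].mean(),cs[:,1].mean(),a,.006]) for a in np.linspace(-3,3,9)),key=lambda r:r.cost)
print(best.x[:2],np.rad2deg(best.x[2])%60,best.x[3],best.cost**.5)
# head ellipse
g=cv2.cvtColor(im,cv2.COLOR_BGR2GRAY)
m=(g>180).astype(np.uint8);n,l,st,ce=cv2.connectedComponentsWithStats(m[0:140,270:370]);print(st[1:])
k=1+np.argmax(st[1:,4]);cn=max(cv2.findContours((l==k).astype(np.uint8),cv2.RETR_EXTERNAL,cv2.CHAIN_APPROX_NONE)[0],key=len)[:,0]+[270,0]
W=np.array([onz(c,q,.074) for q in cn]);(cx,cy),r=cv2.minEnclosingCircle(W[:,:2].astype(np.float32));print("head",cx,cy,r,W[:,:2].min(0),W[:,:2].max(0))
# rail axis from top & wrist1: carriage / rail white mask
for n,kk in(("top",0),("wrist",1)):
    cc=load(n,kk);I=cv2.imread(f"pics/{n}{kk}.png")
    for uv in ([(391,194),(397,260.5)] if n=="top" else [(369,8)]): print(n,uv,onz(cc,uv,.073))
cc=load("wrist",1)
a=onz(cc,(302.5,305),.016);b=onz(cc,(346.5,94),.016);print("holes",a,b,np.rad2deg(np.arctan2(*(b-a)[1::-1])))
d=np.load("pics/wrist2.npy");print(d[88,320],d[60:120:8,320]);print(depthpt(c,(338,70),d[70,338]))
E
```

```text
[[ 0.56061501 -0.20810763  0.074     ]
 [ 0.56378419 -0.21358721  0.074     ]
 [ 0.56022884 -0.21944476  0.074     ]
 [ 0.55426139 -0.21927214  0.074     ]
 [ 0.55419205 -0.20803652  0.074     ]]
[ 0.55732831 -0.21367741] 59.45543961839795 0.0064402247073993635 0.00028912379360872796
[[  11    0   89   21 1023]
 [  23   54   58   62 2721]]
head 0.5565471649169922 -0.21376244723796844 0.012728754431009293 [ 0.54397577 -0.22619401] [ 0.56909745 -0.20110534]
top (391, 194) [ 0.70095503 -0.20151664  0.073     ]
top (397, 260.5) [ 0.55588856 -0.21197199  0.073     ]
wrist (369, 8) [ 0.70214097 -0.20155067  0.073     ]
holes [ 0.46659747 -0.22175663  0.016     ] [ 0.65169762 -0.20621761  0.016     ] 4.798686565109374
0.0 [0.18431163 0.18635304 0.20505035 0.20596641 0.20665245 0.18872374
 0.19108506 0.21489255]
[ 0.56445345 -0.21877967  0.07363571]
```

```bash
python3 - <<'E'
from h import *
t=load("top");s=load("scene")
e=tri([(t,(175.8,286.6)),(s,(410+124/3.75,165+(348-300)/3.75))]);print("elbow",e)
p=tri([(t,(198.3,297.2)),(s,(410+36/3.75,165+(349-300)/3.75))]);print("tip",p,np.linalg.norm(p-e),np.rad2deg(np.arctan2(*(p-e)[1::-1])))
# holder corners top view z=.04
for uv in [(87,68),(228,75),(215,240),(76,232)]: print(onz(t,(155+uv[0]/5,255+uv[1]/5),.04))
print(onz(s,(410+113/3.75,165+(492-300)/3.75),.04))
E
```

```text
elbow [0.50424114 0.24696338 0.13926481]
tip [0.48206747 0.20177973 0.13470039] 0.05053778680588712 -116.13929377483495
[0.54411042 0.27997101 0.04      ]
[0.54045471 0.21795698 0.04      ]
[0.46809035 0.22304975 0.04      ]
[0.47218551 0.28391574 0.04      ]
[0.51128859 0.25369463 0.04      ]
```

Request:
jog_arm --pt "0 0 0 -0.4 0 0 1" --pt "0 0 0 -0.4 0.05 -0.12 1" --pt "0 0 0 -0.2 0.1 -0.35 1" --pt "0 0 0 0 0.1 -0.38 1" --pt "0 0 0 0 0.1 -0.38 1" --pt "0 0 0 0 0.1 -0.38 1" --pt "0 0 0 0 0.1 -0.38 1" --pt "0 0 0 0 0.1 -0.38 1" --pt "0 0 0 0 0.1 -0.38 1" --pt "0 0 0 0 0.1 -0.38 1" --pt "0 0 0 0 0.1 -0.35 1" --pt "0 0 0 0 0.1 -0.15 1" --pt "0 0 0 0 0 0 1" --pt "0 0 0 0 0 0 1"

```text
clock: 4.05
tcp_pos: [0.4793, 0.2197, 0.2496]
tool_rot: [68.4, 89.9, -5.5]
contact_force: [0.9, -1.3, -0.5]
gripper_width: 0.0854
```

```bash
python3 snap.py 3
```

```text
clock 4.05
joint_positions [20.0579 12.9227 90.2956 -0.0329 76.7148 93.9899]
tcp_pos [0.4793 0.2197 0.2496]
tool_rot [68.4142 89.9259 -5.5103]
contact_force [ 0.9495 -1.305  -0.4875]
wrist_torque [ 0.0677  0.0381 -0.0175]
```

View pics/wrist3.png

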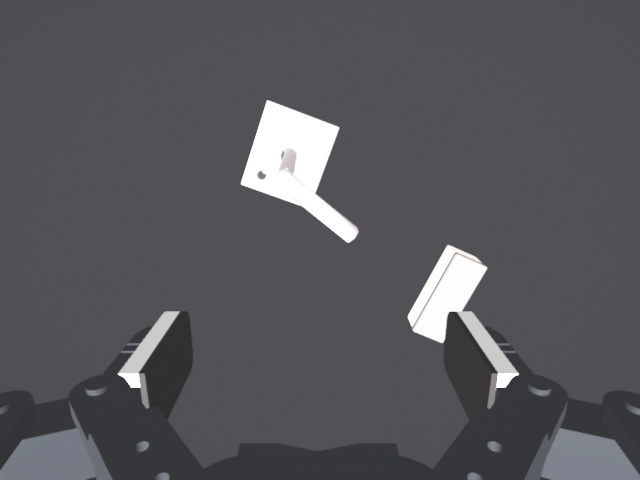

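```bash
python3 - <<'E'
from h import *
c=load("wrist",3);d=np.load("pics/wrist3.npy");im=cv2.imread("pics/wrist3.png")
v,u=np.mgrid[90:260,230:380]
o,_=ray(c,(0,0));Rm=cv2.Rodrigues(c["rvec"])[0]
px=np.stack([u,v,np.ones_like(u)],-1)@np.linalg.inv(c["mtx"]).T
W=o+(px@Rm)*d[90:260,230:380][...,None]
ok=d[90:260,230:380]>0
m=ok&(W[...,2]>.125)&(W[...,2]<.16)
P=W[m];print(len(P),P.min(0),P.max(0),np.median(P[:,2]))
xy=P[:,:2].astype(np.float32);rc=cv2.minAreaRect(xy);print("rect",rc)
vx,vy,x0,y0=cv2.fitLine(xy,cv2.DIST_HUBER,0,1e-4,1e-4).ravel();dr=np.array([vx,vy]);dr*=np.sign(-dr[1])
a=(xy-[x0,y0])@dr;print("dir",dr,np.rad2deg(np.arctan2(dr[1],dr[0])),"ends",np.array([x0,y0])+dr*a.min(),np.array([x0,y0])+dr*a.max(),a.max()-a.min())
# ridge height along
b=(xy-[x0,y0])@np.array([-dr[1],dr[0]])
for s in np.linspace(a.min()+.005,a.max()-.003,6):
    k=(abs(a-s)<.003);print(round(float(s-a.min()),3),np.percentile(P[k,2],[50,95]),b[k].min(),b[k].max())
m2=ok&(W[...,2]>.033)&(W[...,2]<.043);print("holder",cv2.minAreaRect(W[m2][:,:2].astype(np.float32)))
# long arm slices
for z in(.06,.07,.08,.09,.1,.11,.12):
    k=ok&(abs(W[...,2]-z)<.005);print(z,k.sum(),W[k].mean(0) if k.sum() else "")
E
```

```text
1776 [0.47903549 0.197678   0.1253045 ] [0.51066485 0.25405179 0.14652877] 0.14270651874322587
rect ((0.4951459765434265, 0.2264331430196762), (0.060359831899404526, 0.010668918490409851), 66.01597595214844)
dir [-0.40709782 -0.91338456] -114.02265 ends [0.5080839  0.25370842] [0.48351228 0.19857845] 0.06035789
0.005 [0.13844787 0.14198841] -0.0059059807 0.004404084
0.015 [0.14375212 0.14564623] -0.006058071 0.004466834
0.026 [0.14340956 0.14507197] -0.005955352 0.004418932
0.036 [0.14294736 0.14468872] -0.0056313607 0.0043992386
0.047 [0.14250351 0.14445909] -0.0056625493 0.0045906594
0.057 [0.14217074 0.14398897] -0.005469027 0.0046390723
holder ((0.5066189169883728, 0.25304216146469116), (0.060164108872413635, 0.0702536478638649), 85.9784927368164)
0.06 21 [0.51036186 0.25165708 0.06001114]
0.07 25 [0.51016561 0.25152743 0.06971376]
0.08 27 [0.51005381 0.25110783 0.08006727]
0.09 29 [0.50985503 0.25051069 0.09005359]
0.1 35 [0.50960555 0.25009652 0.10006684]
0.11 35 [0.50963723 0.24998924 0.11013686]
0.12 41 [0.50933781 0.24960513 0.12034922]
```

```bash
python3 - <<'E'
from h import *
L=[eval(l) for l in open("log.txt")]
L.append([[-7.82373197e+01,1.76225565e+01,8.63844961e+01,3.6e-4,7.61105886e+01,-4.2116],[0.15807483,-0.55211374,0.23037409],[175.617,89.882,101.591]])
A=[];b=[]
for q,p,_ in L:
    q=np.deg2rad(q);a=q[1];f=q[1]+q[2];r=np.hypot(p[0],p[1])
    A.append([1,np.sin(a),np.sin(f),np.cos(f),0]);b.append(r)
    A.append([0,np.cos(a),np.cos(f),-np.sin(f),1]);b.append(p[2])
    print(r,np.rad2deg(np.arctan2(p[1],p[0]))-np.rad2deg(q[0]))
x,res,rk,sv=np.linalg.lstsq(np.array(A),np.array(b),rcond=None);print(x,np.abs(A@x-b).max(),sv)
A=np.array(A);x,_,_,_=np.linalg.lstsq(A[:,[1,2,3,4]],np.array(b),rcond=None);print(x,np.abs(A[:,1:]@x-b).max())
E
```

```text
0.6035934993764446 3.9914390881984936
0.5319735617121861 4.552859355365204
0.5272816491755014 4.567878493312524
0.574297165042904 4.214184557750912
[ 0.0040931   0.63672514  0.41579036  0.10568132 -0.17326783] 0.0004093404696996483 [3.4585695  2.82325013 0.18372669 0.1710517  0.06739083]
[ 0.64198689  0.41844899  0.10586911 -0.17731467] 0.0005579226039497953
```

```bash
cat >> h.py <<'E'
def Ro(q,s6,c6,s4=1):
    f=lambda a,v:R.from_euler(a,v,degrees=True)
    return f('z',q[0])*f('y',q[1]+q[2]-90)*f('x',s4*q[3])*f('y',q[4])*f('x',s6*q[5]+c6)
E
python3 - <<'E'
from h import *
L=[eval(l) for l in open("log.txt")]
for s6 in(1,-1):
  for q,p,t in L:
    A=Ro(q,s6,0);print(s6,(A.inv()*Rt(t)).as_rotvec(degrees=True).round(2))
E
```

```text
1 [-0. -0.  0.]
1 [-0. -0.  0.]
1 [ 0.  0. -0.]
-1 [99.52 -0.    0.  ]
-1 [86.75 -0.   -0.  ]
-1 [-172.02   -0.     -0.  ]
```

```bash
cat >> h.py <<'E'
from scipy.optimize import least_squares
L6=.28
def fk(q,L6=None):
    L6=L6 or globals()["L6"]
    a,f=np.deg2rad(q[1]),np.deg2rad(q[1]+q[2])
    w=np.array([.0041+.6367*np.sin(a)+.4158*np.sin(f)+.1057*np.cos(f),.042,-.1733+L6+.6367*np.cos(a)+.4158*np.cos(f)-.1057*np.sin(f)])
    Rr=Ro(q,1,0);return R.from_euler('z',q[0],degrees=True).apply(w)+Rr.apply([L6,0,0]),Rr
lo=[-179,-60,8.2,-81.6,5.75,-153.7];hi=[179,130,133,261,156.4,153.7]
def ik(p,Rg,q0):
    def e(q):
        P,Rr=fk(q);return np.r_[(P-p)*10,(Rr.inv()*Rg).as_rotvec()]
    r=least_squares(e,np.clip(q0,np.array(lo)+.1,np.array(hi)-.1),bounds=(lo,hi));return r.x,np.linalg.norm(r.fun)
def Rtool(x,z):
    x=np.array(x,float);x/=np.linalg.norm(x);z=np.array(z,float);z-=x*(z@x);z/=np.linalg.norm(z);return R.from_matrix(np.c_[x,np.cross(z,x),z])
def az(d): return np.array([np.cos(np.deg2rad(d)),np.sin(np.deg2rad(d)),0])
def grasp_rot(alpha,hz=-114,s=1): # in holder
    a=np.deg2rad(alpha);x=np.cos(a)*az(hz)-np.array([0,0,np.sin(a)]);return Rtool(x,s*az(hz+90))
def final_rot(alpha,phi,s=1): # long arm azimuth phi, key short arm down
    a=np.deg2rad(alpha);x=np.sin(a)*az(phi)-np.array([0,0,np.cos(a)]);return Rtool(x,s*az(phi+180+90))
E
python3 - <<'E'
from h import *
np.set_printoptions(precision=1,suppress=True)
for q,p,t in [eval(l) for l in open("log.txt")]: print((fk(q)[0]-p)*1e3)
g=np.array([.506,.2495,.09])
q0=[20,13,90,0,76,94]
for s in(1,-1):
  for al in(15,30,40):
    Rg=grasp_rot(al,s=s);p=g+Rg.apply([.019,0,0])
    for st in([38,45,80,-30,100,0],[38,45,80,30,100,100],[38,45,80,30,100,-100],[38,45,80,200,100,-100]):
        q,e=ik(p,Rg,st)
        if e<.01:break
    print("grasp",s,al,q,e)
    for phi in(59.5,119.5):
        Rf=final_rot(al,phi,s);E=np.array([.5568,-.2135,.108]);gp=E+az(phi)*.05;q2,e2=ik(gp+Rf.apply([.019,0,0]),Rf,q);print("   final",phi,q2,e2)
E
```

```text
[ 0.7 -0.5  0.1]
[ 1.4 -1.1 -0.1]
[ 1.8  0.5 -0.3]
grasp 1 15 [ 35.1  52.4  75.2 -34.9 120.   62. ] 2.2581074977313762e-11
   final 59.5 [-26.7  27.4  94.9  17.7  57.9  -5.7] 7.560002641640619e-10
   final 119.5 [-26.   28.5  92.8   8.9  71.4 -59.3] 6.463562981174824e-12
grasp 1 30 [ 34.1  46.7  77.7 -28.9 108.9  62.6] 1.0541454878543426e-12
   final 59.5 [-32.8  29.   97.   35.   60.5 -21.7] 3.849351222182724e-15
   final 119.5 [-29.1  33.5  87.2  15.2  85.6 -63.3] 2.1259206885512816e-13
grasp 1 40 [ 33.   42.9  80.2 -25.1 100.8  62.4] 1.179755500564236e-12
   final 59.5 [-36.5  31.   98.3  45.2  64.4 -31.3] 3.531082303957096e-11
   final 119.5 [-30.7  37.2  84.   18.7  94.6 -64.7] 2.0207188493160842e-14
grasp -1 15 [  35.1   52.4   75.2  -34.9  120.  -118. ] 1.3755121145835177e-15
   final 59.5 [ -18.8   26.1   95.9   -1.8   52.6 -153.7] 0.363347994543525
   final 119.5 [ -18.7   20.7  122.8  -70.7    5.8 -153.7] 0.856516680194515
grasp -1 30 [  34.1   46.7   77.7  -28.9  108.9 -117.4] 2.931335709173907e-15
   final 59.5 [ -20.9   25.3   97.4    5.9   49.6 -153.7] 0.5455409195412417
   final 119.5 [ -18.3   20.6  123.1  -66.2    5.8 -153.7] 1.0917004402067627
grasp -1 40 [  33.    42.9   80.2  -25.1  100.8 -117.6] 1.6546606929944563e-15
   final 59.5 [ -22.3   25.    97.9   11.2   49.1 -153.7] 0.670093860246056
   final 119.5 [ -18.    20.4  123.2  -62.9    5.8 -153.7] 1.2519067330844211
```

```bash
python3 - <<'E'
from h import *
from rig import arm
np.set_printoptions(precision=3,suppress=True)
s=arm.state();Rg=grasp_rot(30);g=np.array([.5061,.2496,.095]);gp=g+Rg.apply([.019,0,0])
st=gp-Rg.apply([.1,0,0]);up=st.copy();up[2]=.25
print(Rg.as_matrix());print(gp,st)
rv,a,b=plan(s,up,Rg);print("rotvec",rv,np.linalg.norm(rv)*30,"tool0 shift",a)
print("then down in tool",Rg.inv().apply(st-up)/.12)
E
```

```text
[[-0.352  0.203  0.914]
 [-0.791  0.457 -0.407]
 [-0.5   -0.866  0.   ]]
[0.499 0.235 0.086] [0.535 0.314 0.136]
rotvec [-1.509 -0.869 -1.867] 76.59754192856488 tool0 shift [-0.005  0.663 -0.632]
then down in tool [0.477 0.826 0.   ]
```

Request:
jog_arm --pt "0 0 0 0 0.22 -0.21 1" --pt "0 0 0 0 0.22 -0.21 1" --pt "0 0 0 0 0.22 -0.21 1" --pt "-0.151 -0.087 -0.187 0 0 0 1" --pt "-0.151 -0.087 -0.187 0 0 0 1" --pt "-0.151 -0.087 -0.187 0 0 0 1" --pt "-0.151 -0.087 -0.187 0 0 0 1" --pt "-0.151 -0.087 -0.187 0 0 0 1" --pt "-0.151 -0.087 -0.187 0 0 0 1" --pt "-0.151 -0.087 -0.187 0 0 0 1" --pt "-0.151 -0.087 -0.187 0 0 0 1" --pt "-0.151 -0.087 -0.187 0 0 0 1" --pt "-0.151 -0.087 -0.187 0 0 0 1" --pt "0 0 0 0 0 0 1" --pt "0 0 0 0 0 0 1"

```text
clock: 5.6
tcp_pos: [0.5346, 0.3129, 0.2482]
tool_rot: [-90.0, 30.0, -114.2]
contact_force: [0.7, 0.0, 0.3]
gripper_width: 0.0851
```

```bash
cat > go.py <<'E'
from h import *
from rig import arm
np.set_printoptions(precision=3,suppress=True)
s=arm.state()
def rep(pos,Rg):
    rv,a,b=plan(s,pos,Rg);print("turn",rv,"shift(now frame)",a,"shift(after turn frame)",b)
E
python3 - <<'E'
from go import *
from snap import log
log(s);print(s["joint_positions"],fk(s["joint_positions"])[0]-s["tcp_pos"])
Rg=grasp_rot(30);g=np.array([.5061,.2496,.095]);gp=g+Rg.apply([.019,0,0])
rep(gp-Rg.apply([.1,0,0]),Rg)
E
```

```text
[ 39.626  50.982  46.953 -32.457 134.499  52.112] [ 0.03   0.07  -0.043]
turn [-0.001 -0.004  0.001] shift(now frame) [ 0.464  0.817 -0.001] shift(after turn frame) [ 0.464  0.816 -0.002]
```

Request:
jog_arm --pt "0 0 0 0.15 0.27 0 1" --pt "0 0 0 0.15 0.27 0 1" --pt "0 0 0 0.16 0.27 0 1" --pt "0 0 0 0 0 0 1" --pt "0 0 0 0 0 0 1"

```text
clock: 6.1
tcp_pos: [0.535, 0.3133, 0.139]
tool_rot: [-90.0, 30.0, -114.2]
contact_force: [-0.9, -0.4, -0.6]
gripper_width: 0.0852
```

```bash
sed -i 's/^L6=.28/L6=.367/' h.py; python3 snap.py 4; python3 - <<'E'
from go import *
from snap import log
print(fk(s["joint_positions"])[0]-s["tcp_pos"])
Rg=grasp_rot(30);g=np.array([.5061,.2496,.095]);gp=g+Rg.apply([.019,0,0])
rep(gp,Rg); print(ik(gp,Rg,s["joint_positions"]))
E
```

```text
clock 6.1
joint_positions [ 39.6195  55.9747  51.5247 -28.3139 126.214   58.5106]
tcp_pos [0.535  0.3133 0.139 ]
tool_rot [ -90.0062   29.9845 -114.1614]
contact_force [-0.8721 -0.3557 -0.6215]
wrist_torque [ 0.3752 -0.1679  0.0406]
[-0.001  0.001  0.002]
turn [-0.004 -0.003 -0.004] shift(now frame) [ 0.855  0.028 -0.004] shift(after turn frame) [ 0.855  0.03  -0.005]
(array([ 36.921,  53.417,  67.47 , -27.239, 113.131,  63.028]), np.float64(1.911617860508466e-10))
```

View pics/wrist4.png

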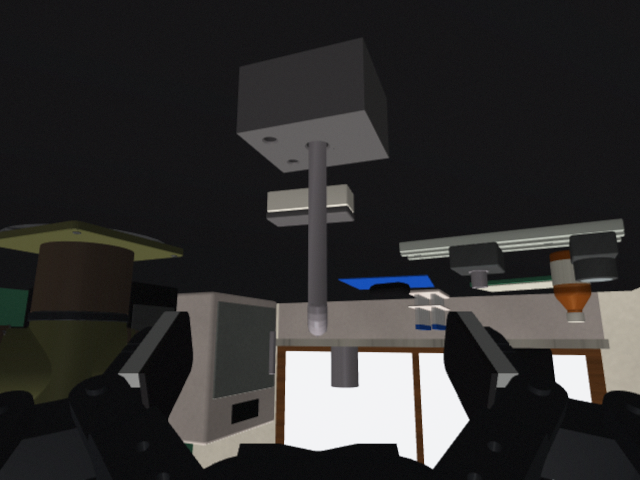

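Request:
jog_arm --pt "0 0 0 0.25 0.01 0 1" --pt "0 0 0 0.25 0.01 0 1" --pt "0 0 0 0.2 0.01 0 1" --pt "0 0 0 0.15 0 0 1" --pt "0 0 0 0 0 0 1" --pt "0 0 0 0 0 0 1"

```text
clock: 6.75
tcp_pos: [0.5004, 0.2359, 0.0854]
tool_rot: [-89.9, 30.2, -114.0]
contact_force: [0.3, 0.7, 0.3]
gripper_width: 0.0854
```

```bash
python3 snap.py 5; python3 - <<'E'
from go import *
Rg=grasp_rot(30);g=np.array([.5061,.2496,.095]);gp=g+Rg.apply([.019,0,0])
rep(gp,Rg)
E
```

```text
clock 6.75
joint_positions [ 37.0468  53.4018  67.1441 -27.1306 113.3471  63.0682]
tcp_pos [0.5004 0.2359 0.0854]
tool_rot [ -89.9192   30.1518 -113.9936]
contact_force [0.3358 0.673  0.2812]
wrist_torque [ 0.3503 -0.1395 -0.0017]
turn [-0.002  0.001 -0.006] shift(now frame) [ 0.013 -0.012 -0.003] shift(after turn frame) [ 0.013 -0.012 -0.003]
```

View pics/wrist5.png

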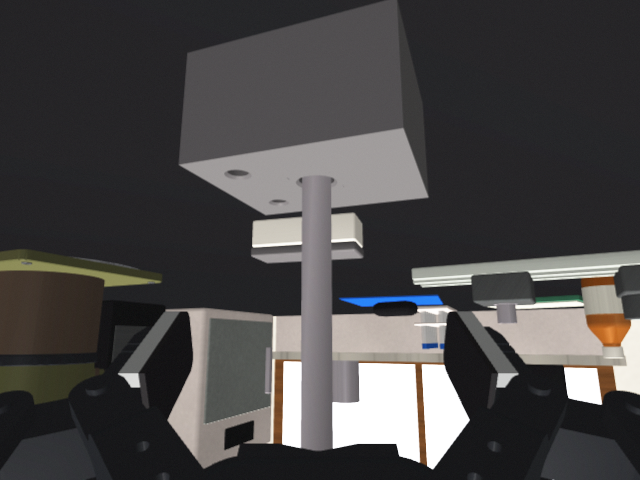

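```bash
python3 - <<'E'
from go import *
c=load("wrist",5);d=np.load("pics/wrist5.npy");R0=Rt(s["tool_rot"])
im=cv2.imread("pics/wrist5.png").astype(int)
for v in(200,240,280,300,320,340,360,400):
    u=317;P=depthpt(c,(u,v),d[v,u]);print(v,d[v,u],P,"tool",R0.inv().apply(P-s["tcp_pos"]))
E
```

```text
200 0.14485128 [0.509 0.257 0.048] tool [-0.     0.043 -0.001]
240 0.14290665 [0.508 0.256 0.061] tool [-0.006  0.031 -0.001]
280 0.1406272 [0.508 0.255 0.075] tool [-0.012  0.019 -0.001]
300 0.13947555 [0.508 0.255 0.081] tool [-0.015  0.013 -0.001]
320 0.13736306 [0.508 0.255 0.087] tool [-0.019  0.008 -0.001]
340 0.1353473 [0.508 0.256 0.094] tool [-0.022  0.003 -0.001]
360 0.13497485 [0.508 0.255 0.1  ] tool [-0.025 -0.003 -0.001]
400 0.13357866 [0.507 0.254 0.112] tool [-0.029 -0.014 -0.001]
```

Request:
jog_arm --pt "0 0 0 0.0 0 0 0" --pt "0 0 0 0 0 0 0" --pt "0 0 0 0 0 0 0" --pt "0 0 0 0 0 0 0" --pt "0 0 0 0 0 0 0" --pt "0 0 0 0 0 0 0" --pt "0 0 0 0 0 0 0" --pt "0 0 0 0 0 0 0"

```text
clock: 7.6
tcp_pos: [0.4992, 0.2352, 0.083]
tool_rot: [-90.1, 29.9, -114.0]
contact_force: [0.4, -0.2, -0.7]
gripper_width: 0.0088
```

```bash
python3 - <<'E'
from go import *
print(s)
E
```

```text
{'clock': 7.6, 'joint_positions': array([ 37.074,  53.591,  67.31 , -27.116, 113.238,  63.083]), 'qd': array([-0.033,  0.03 ,  0.029,  0.055,  0.015,  0.067]), 'joint_efforts': array([ -0.123, -69.916, -15.063,  -2.123,   4.852,  -0.024]), 'tcp_pos': array([0.499, 0.235, 0.083]), 'tool_rot': array([ -90.088,   29.944, -114.023]), 'contact_force': array([ 0.353, -0.199, -0.701]), 'wrist_torque': array([ 0.425, -0.258, -0.024]), 'gripper_width': 0.008765150199155901}
```

Request:
jog_arm --pt "0 0 0 -0.03 -0.05 0 0" --pt "0 0 0 -0.05 -0.08 0 0" --pt "0 0 0 -0.06 -0.1 0 0" --pt "0 0 0 -0.06 -0.1 0 0" --pt "0 0 0 -0.1 -0.17 0 0" --pt "0 0 0 -0.15 -0.26 0 0" --pt "0 0 0 -0.15 -0.26 0 0" --pt "0 0 0 -0.15 -0.26 0 0" --pt "0 0 0 0 0 0 0" --pt "0 0 0 0 0 0 0"

```text
clock: 8.6
tcp_pos: [0.4999, 0.2365, 0.2628]
tool_rot: [-90.0, 30.1, -114.0]
contact_force: [-0.4, 0.1, -2.8]
gripper_width: 0.0088
```

```bash
python3 snap.py 6 wrist scene top; python3 - <<'E'
from h import *
si=cv2.imread("pics/scene6.png");w=cv2.imread("pics/wrist6.png")
o=np.hstack([cv2.resize(w,(400,300)),cv2.resize(si[80:260,350:590],(400,300),interpolation=cv2.INTER_CUBIC)])
cv2.imwrite("pics/c6.png",o)
E
```

```text
clock 8.6
joint_positions [ 37.1036  43.6947  60.8729 -31.7234 127.3249  53.9638]
tcp_pos [0.4999 0.2365 0.2628]
tool_rot [ -89.9862   30.1424 -113.981 ]
contact_force [-0.3523  0.1398 -2.7663]
wrist_torque [ 0.5558 -0.2725  0.0353]
```

View pics/c6.png

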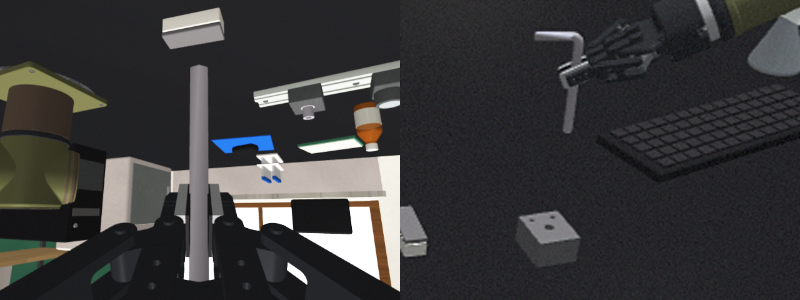

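```bash
cat > inhand.py <<'E'
import sys
from go import *
def inhand(k,verbose=True):
    c=load("wrist",k);d=np.load(f"pics/wrist{k}.npy");st=arm.state();R0=Rt(st["tool_rot"])
    im=cv2.imread(f"pics/wrist{k}.png")
    pts=[]
    for v in range(60,330):
        best=None
        row=[(d[v,u],u) for u in range(305,332) if 0<d[v,u]<.3]
        if len(row)<4: continue
        z,u=min(row);us=[a[1] for a in row]
        P=R0.inv().apply(depthpt(c,(np.mean(us),v),z)-st["tcp_pos"]);pts.append([v,*P,len(us)])
    pts=np.array(pts);return pts
if __name__=="__main__":
    pts=inhand(sys.argv[1])
    print(len(pts));print(pts[::15]);print(pts[:6])
    m=(pts[:,0]<290)
    dx,dy,x0,y0=cv2.fitLine(pts[m][:,1:3].astype(np.float32),cv2.DIST_HUBER,0,1e-5,1e-5).ravel()
    u=np.array([dx,dy])*np.sign(dy);print("long dir in tool",u,np.rad2deg(np.arctan2(u[0],u[1])))
    nn=np.array([u[1],-u[0]]) # away from camera (+x)
    r=(pts[m][:,1:3]-[x0,y0]);print("resid",np.std(r@nn))
    tip=np.array([x0,y0])+u*(r@u).max();ax=tip+nn*.00577;print("tip axis",ax,"elbow",ax-u*.13,"z",np.median(pts[m][:,3]))
    kx=nn;print("short tip",ax-u*.13+kx*.054)
E
python3 inhand.py 6
```

```text
227
[[103.      0.012   0.073   0.      5.   ]
 [118.      0.009   0.068   0.     27.   ]
 [133.      0.006   0.063   0.     27.   ]
 [148.      0.004   0.058   0.     27.   ]
 [163.      0.002   0.054   0.     27.   ]
 [178.     -0.001   0.049  -0.     27.   ]
 [193.     -0.004   0.044  -0.     27.   ]
 [208.     -0.005   0.04   -0.     27.   ]
 [223.     -0.009   0.035   0.     26.   ]
 [238.     -0.01    0.031  -0.     27.   ]
 [253.     -0.013   0.026  -0.     27.   ]
 [268.     -0.015   0.022  -0.     27.   ]
 [283.     -0.017   0.018  -0.     27.   ]
 [298.     -0.019   0.014  -0.     27.   ]
 [313.     -0.021   0.01   -0.     27.   ]
 [328.     -0.024   0.006  -0.     27.   ]]
[[103.      0.012   0.073   0.      5.   ]
 [104.      0.012   0.073  -0.     12.   ]
 [105.      0.011   0.072   0.     19.   ]
 [106.      0.011   0.072   0.     25.   ]
 [107.      0.011   0.072   0.     27.   ]
 [108.      0.011   0.071   0.     27.   ]]
long dir in tool [0.463 0.886] 27.594446
resid 0.0003170605775171927
tip axis [0.017 0.071] elbow [-0.043 -0.044] z -2.778016811519133e-05
short tip [ 0.005 -0.069]
```

```bash
cat >> go.py <<'E'
AL=27.6; TIP=np.array([.005,-.069,0]); SOCK=np.array([.557,-.2136,.074])
E
python3 - <<'E'
from go import *
from inhand import inhand
np.set_printoptions(precision=4,suppress=True)
pts=inhand(6);m=(pts[:,0]<290)&(pts[:,0]>108)
p=np.polyfit(pts[m][:,2],pts[m][:,1],1);al=np.arctan(p[0]);print("al",np.rad2deg(al))
u=np.array([np.sin(al),np.cos(al)]);nn=np.array([u[1],-u[0]])
end=np.array([np.polyval(p,.0728),.0728])
ax=end+nn*.00577;el=ax-.13*u;tip=el+.054*nn;print(end,ax,el,tip)
Rf=final_rot(AL,119.5);T=SOCK+[0,0,.03]-Rf.apply(TIP);print("TCP target",T)
rv=(Rt(s["tool_rot"]).inv()*Rf).as_rotvec(degrees=True);print(rv/30,np.linalg.norm(rv))
rep(T+[0,0,.1],Rf)
R0=Rt(s["tool_rot"]);print("world shift in tool",R0.inv().apply(T+[0,0,.1]-s["tcp_pos"])/.12,R0.inv().apply([0,0,1]))
q=s["joint_positions"]
for f in np.linspace(0,1,6):
    Rm=R0*R.from_rotvec(rv*f,degrees=True);pp=s["tcp_pos"]*(1-f)+(T+[0,0,.1])*f;q,e=ik(pp,Rm,q);print(f,q,e)
E
```

```text
al 27.572533091860635
[0.0115 0.0728] [0.0166 0.0701] [-0.0436 -0.0451] [ 0.0043 -0.0701]
TCP target [ 0.528  -0.1624  0.1404]
[-1.8766 -0.5541  2.6904] 99.80066737671413
turn [-1.8766 -0.5541  2.6904] shift(now frame) [ 2.6275 -1.3217  1.5675] shift(after turn frame) [-1.247  -2.7414 -1.4274]
world shift in tool [ 2.6275 -1.3217  1.5675] [-0.4974 -0.8675 -0.0029]
0.0 [ 36.9957  43.875   61.1561 -31.7828 127.1755  53.9074] 2.428340814639787e-09
0.2 [ 29.8614  32.0669  73.3176 -27.137  109.3641  40.5056] 6.6509940556023826e-15
0.4 [ 17.8359  22.3268  81.8998 -20.0651  94.6461  20.314 ] 5.748834584932236e-12
0.6000000000000001 [ 0.9693 17.3664 85.4023 -8.4376 86.7538 -7.249 ] 6.794720695479469e-12
0.8 [-16.7764  19.4289  82.8766   4.6211  89.6322 -36.6227] 1.7023675046472326e-15
1.0 [-30.4116  27.7702  74.4671  13.7244 101.7662 -59.9696] 2.5945174043049903e-10
```

Request:
jog_arm --pt "-0.144 -0.0426 0.207 0 0 0 0" --pt "-0.144 -0.0426 0.207 0 0 0 0" --pt "-0.144 -0.0426 0.207 0 0 0 0" --pt "-0.144 -0.0426 0.207 0 0 0 0" --pt "-0.144 -0.0426 0.207 0 0 0 0" --pt "-0.144 -0.0426 0.207 0 0 0 0" --pt "-0.144 -0.0426 0.207 0 0 0 0" --pt "-0.144 -0.0426 0.207 0 0 0 0" --pt "-0.144 -0.0426 0.207 0 0 0 0" --pt "-0.144 -0.0426 0.207 0 0 0 0" --pt "-0.144 -0.0426 0.207 0 0 0 0" --pt "-0.144 -0.0426 0.207 0 0 0 0" --pt "-0.144 -0.0426 0.207 0 0 0 0" --pt "0 0 0 0 0 0 0"

```text
clock: 10.15
tcp_pos: [0.4992, 0.2333, 0.258]
tool_rot: [90.5, 62.3, 119.6]
contact_force: [0.2, -0.3, -2.4]
gripper_width: 0.0088
```

```bash
python3 - <<'E'
from go import *
print(s["joint_positions"],s["tcp_pos"],s["tool_rot"],s["gripper_width"])
Rf=final_rot(AL,119.5);T=SOCK+[0,0,.03]-Rf.apply(TIP)
rep(T+[0,0,.06],Rf)
E
```

```text
[  4.001  19.483  85.782  24.819  87.747 -28.927] [0.499 0.233 0.258] [ 90.524  62.287 119.589] 0.008811186810446639
turn [-0.015 -0.001 -0.004] shift(now frame) [-0.963 -2.88  -1.393] shift(after turn frame) [-0.959 -2.871 -1.414]
```

Request:
jog_arm --pt "0 0 0 -0.096 -0.288 -0.14 0" --pt "0 0 0 -0.096 -0.288 -0.14 0" --pt "0 0 0 -0.096 -0.288 -0.14 0" --pt "0 0 0 -0.096 -0.288 -0.14 0" --pt "0 0 0 -0.096 -0.288 -0.14 0" --pt "0 0 0 -0.096 -0.288 -0.14 0" --pt "0 0 0 -0.096 -0.288 -0.14 0" --pt "0 0 0 -0.096 -0.288 -0.14 0" --pt "0 0 0 -0.096 -0.288 -0.14 0" --pt "0 0 0 -0.096 -0.288 -0.14 0" --pt "-0.015 0 -0.004 0 0 0 0" --pt "0 0 0 0 0 0 0" --pt "0 0 0 0 0 0 0"

```text
clock: 11.45
tcp_pos: [0.5298, -0.158, 0.2027]
tool_rot: [89.4, 62.5, 119.3]
contact_force: [-0.3, 0.1, -0.4]
gripper_width: 0.0089
```

```bash
python3 snap.py 7 wrist scene top; python3 inhand.py 7 | tail -5; python3 - <<'E'
from go import *
Rf=final_rot(AL,119.5);T=SOCK+[0,0,.03]-Rf.apply(TIP)
rep(T,Rf)
si=cv2.imread("pics/scene7.png");w=cv2.imread("pics/top7.png")
def cr(i,x,y):
    return cv2.resize(i[y:y+90,x:x+120],(400,300),interpolation=cv2.INTER_CUBIC)
o=np.hstack([cr(si,195,195),cr(w,340,200)])
cv2.imwrite("pics/c7.png",o)
E
```

```text
clock 11.45
joint_positions [-30.1404  29.3712  77.236   13.7011  97.3336 -61.1485]
tcp_pos [ 0.5298 -0.158   0.2027]
tool_rot [ 89.4205  62.4887 119.291 ]
contact_force [-0.3187  0.074  -0.3676]
wrist_torque [-0.2314 -0.1031 -0.039 ]
 [109.      0.013   0.073  -0.     27.   ]]
long dir in tool [0.466 0.885] 27.747301
resid 0.00035600554892095297
tip axis [0.02  0.073] elbow [-0.041 -0.043] z -0.00025983754733460143
short tip [ 0.007 -0.068]
turn [0.016 0.004 0.005] shift(now frame) [ 0.453 -0.263 -0.035] shift(after turn frame) [ 0.452 -0.264 -0.032]
```

View pics/c7.png

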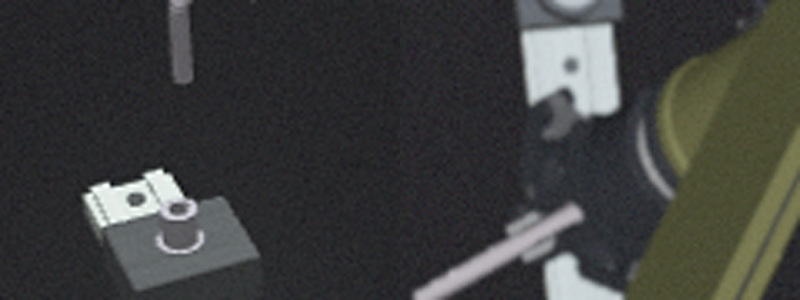

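View pics/wrist7.png

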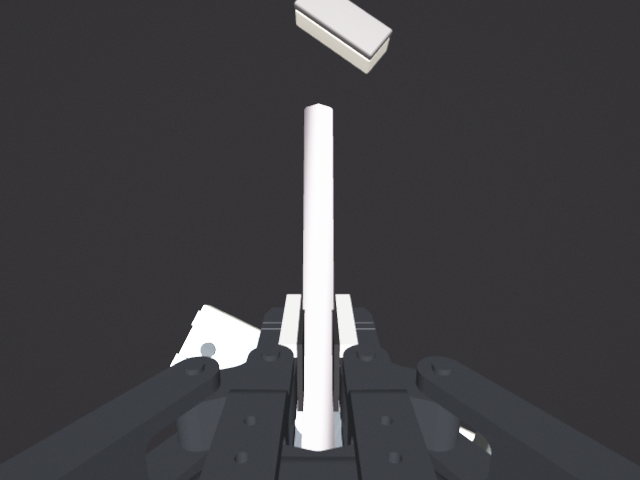

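```bash
cat > crop.py <<'E'
import sys
from h import *
n,k,x,y,f=sys.argv[1],sys.argv[2],*map(int,sys.argv[3:6])
im=cv2.imread(f"pics/{n}{k}.png");w,h=800//f,600//f
cv2.imwrite(f"pics/z_{n}{k}.png",cv2.resize(im[y:y+h,x:x+w],None,fx=f,fy=f,interpolation=cv2.INTER_CUBIC))
E
python3 crop.py scene 7 215 200 10
python3 - <<'E'
from go import *
sc=load("scene",7);R0=Rt(s["tool_rot"])
tip=s["tcp_pos"]+R0.apply([.005,-.069,0]);print("pred tip",tip,proj(sc,tip),"sock",proj(sc,SOCK))
el=s["tcp_pos"]+R0.apply([-.0425,-.0442,0]);print(el,proj(sc,el))
J=np.array([proj(sc,SOCK+d)[0]-proj(sc,SOCK)[0] for d in np.eye(3)*.01]);print(J)
E
```

```text
pred tip [ 0.559 -0.209  0.167] [[247.925 217.911]] sock [[247.75  256.563]]
[ 0.559 -0.209  0.221] [[246.334 193.509]]
[[ 1.306  2.979]
 [ 4.907 -1.007]
 [-0.263 -4.   ]]
```

View pics/z_scene7.png

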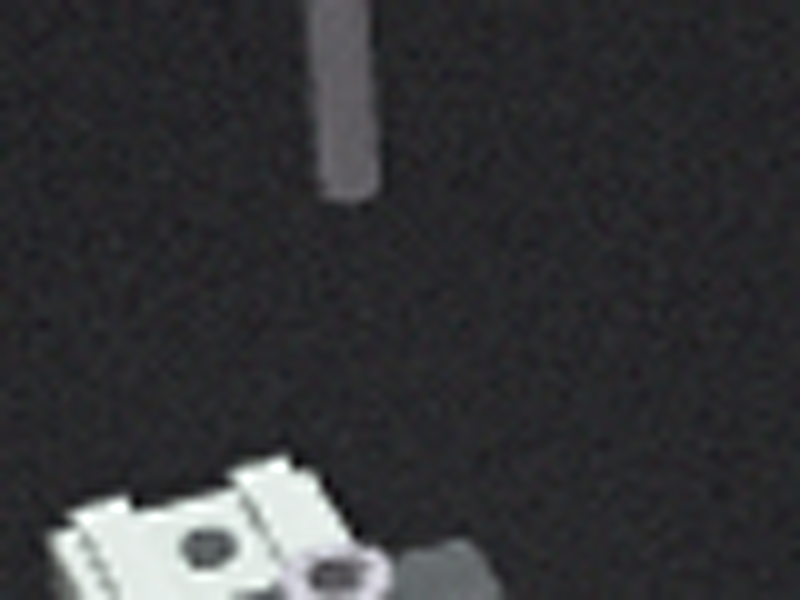

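```bash
python3 crop.py top 7 335 230 8; python3 - <<'E'
from go import *
sc=load("top",7);R0=Rt(s["tool_rot"])
el=s["tcp_pos"]+R0.apply([-.0425,-.0442,0]);u=R0.apply([.463,.886,0])
print("elbow pred",el,proj(sc,el),"outer top",proj(sc,el-u*.0057+[0,0,.0058]),"ltip",proj(sc,el+u*.13),"sock",proj(sc,SOCK))
E
```

```text
elbow pred [ 0.559 -0.209  0.221] [[404.866 254.955]] outer top [[407.861 253.251]] ltip [[346.014 289.64 ]] sock [[397.801 259.955]]
```

View pics/z_top7.png

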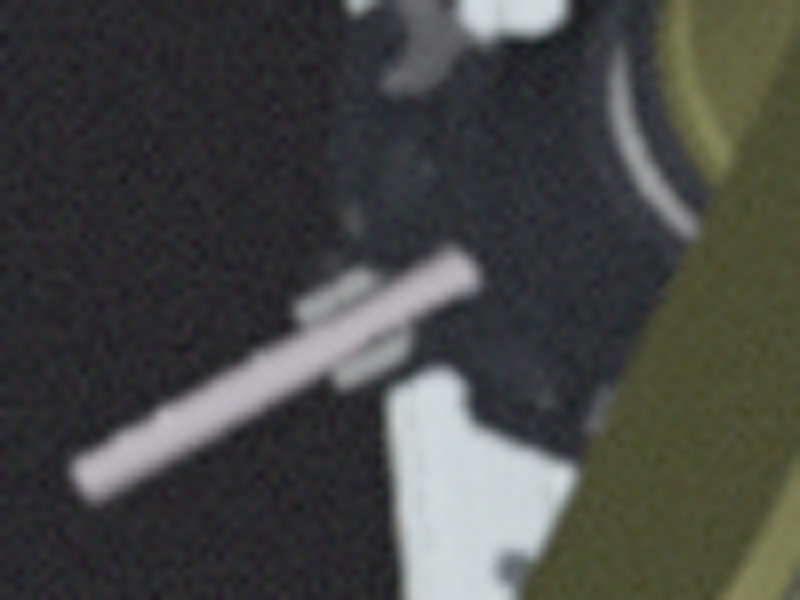

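Request:
jog_arm --pt "0.016 0.004 0.005 0.1 -0.057 -0.005 0" --pt "0 0 0 0.1 -0.057 -0.005 0" --pt "0 0 0 0.1 -0.057 -0.005 0" --pt "0 0 0 0.1 -0.057 -0.005 0" --pt "0 0 0 0.1 -0.057 -0.005 0" --pt "0 0 0 0.1 -0.056 -0.007 0" --pt "0 0 0 0 0 0 0" --pt "0 0 0 0 0 0 0" --pt "0 0 0 0 0 0 0"

```text
clock: 12.5
tcp_pos: [0.5286, -0.1641, 0.1205]
tool_rot: [89.9, 62.4, 119.3]
contact_force: [-0.5, -0.6, -1.1]
gripper_width: 0.0083
```

```bash
python3 snap.py 8 wrist scene top; python3 inhand.py 8 | tail -5; python3 crop.py scene 8 215 210 10;python3 crop.py top 8 335 230 8
python3 - <<'E'
from go import *
Rf=final_rot(AL,119.5);T=SOCK+[0,0,.01]-Rf.apply(TIP)
rep(T,Rf)
sc=load("scene",7);R0=Rt(s["tool_rot"])
tip=s["tcp_pos"]+R0.apply([.005,-.069,0]);print("pred tip",tip,proj(sc,tip),"sock",proj(sc,SOCK))
E
```

```text
clock 12.5
joint_positions [-30.6443  33.7986  82.0356  13.4131  88.5036 -63.3042]
tcp_pos [ 0.5286 -0.1641  0.1205]
tool_rot [ 89.8637  62.4477 119.268 ]
contact_force [-0.5389 -0.6038 -1.0701]
wrist_torque [-0.2682 -0.2002 -0.0273]
 [109.      0.014   0.073  -0.     27.   ]]
long dir in tool [0.465 0.885] 27.712923
resid 0.0003556695403073428
tip axis [0.02  0.072] elbow [-0.041 -0.043] z -0.00022157241273835097
short tip [ 0.007 -0.068]
turn [-0.002  0.004  0.003] shift(now frame) [0.009 0.012 0.002] shift(after turn frame) [0.009 0.012 0.002]
pred tip [ 0.558 -0.215  0.084] [[246.696 252.736]] sock [[247.75  256.563]]
```

View pics/z_scene8.png

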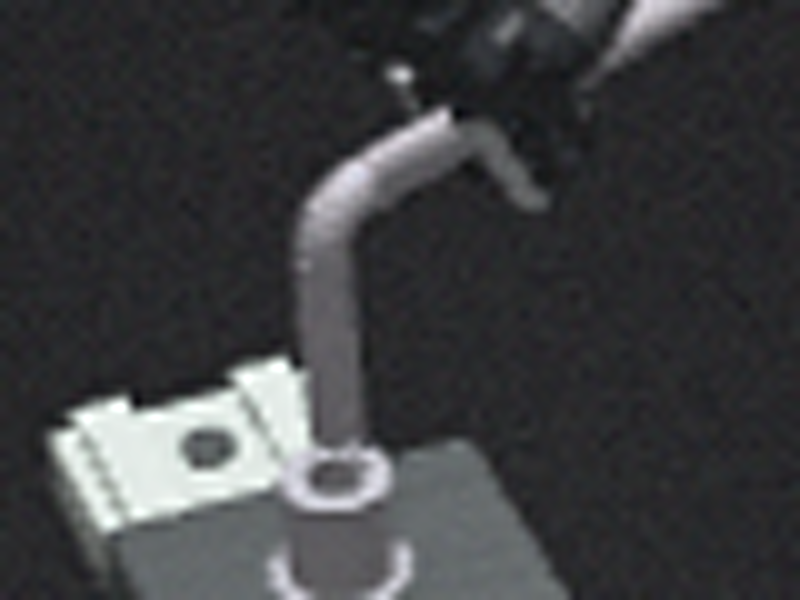

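View pics/z_top8.png

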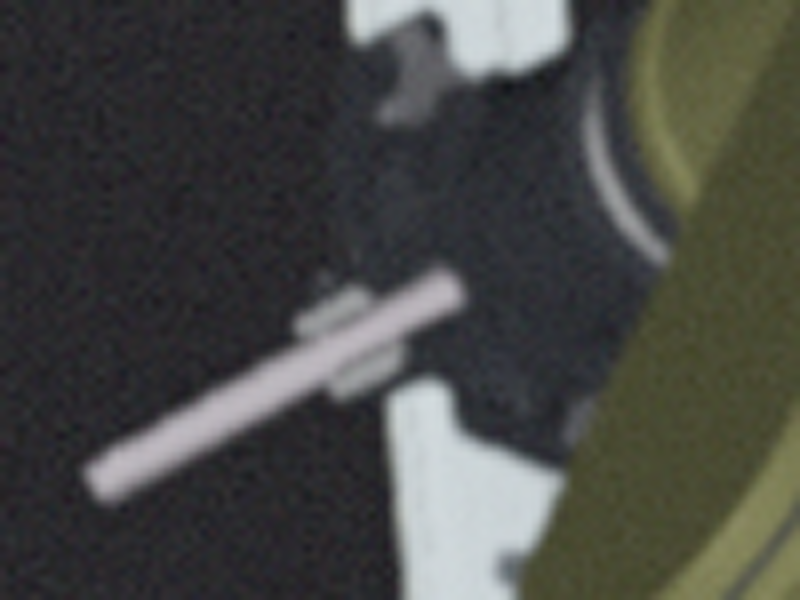

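```bash
python3 - <<'E'
from go import *
from snap import *
t=load("top",8);R0=Rt(s["tool_rot"]);u=R0.apply([.463,.886,0])
el=s["tcp_pos"]+R0.apply([-.0425,-.0442,0])
print("u az",np.rad2deg(np.arctan2(u[1],u[0])),u[2])
print("pred elbow",proj(t,el),"ltip",proj(t,el+u*.13))
# key line fit in top8: light pinkish pixels left of pads
im=cv2.imread("pics/top8.png").astype(int);g=im.sum(2)/3
sub=[]
ys,xs=np.mgrid[262:300,340:400]
m=(g[262:300,340:400]>130)&(im[262:300,340:400,1]<im[262:300,340:400,2]+0)
n,l,stt,ce=cv2.connectedComponentsWithStats(m.astype(np.uint8));print(stt,ce)
# top0 screw head centre
i0=cv2.imread("pics/top0.png");gg=i0[248:274,384:411];hs=gg.astype(int);mm=((hs[...,2]>hs[...,1]+8)&(hs.sum(2)>400)).astype(np.uint8)
n,l,stt2,ce2=cv2.connectedComponentsWithStats(mm);print(stt2,ce2+[384,248]);print("pred sock top",proj(t,SOCK))
E
python3 crop.py top 0 370 230 12
```

```text
u az 119.40051073763499 -0.0011799171320143762
pred elbow [[402.498 258.101]] ltip [[347.531 289.914]]
[[   0    0   60   38 2027]
 [   6    2   47   28  253]] [[29.552 18.871]
 [29.087 15.53 ]]
[[  0   0  27  26 702]] [[397.  260.5]]
pred sock top [[397.801 259.955]]
```

View pics/z_top0.png

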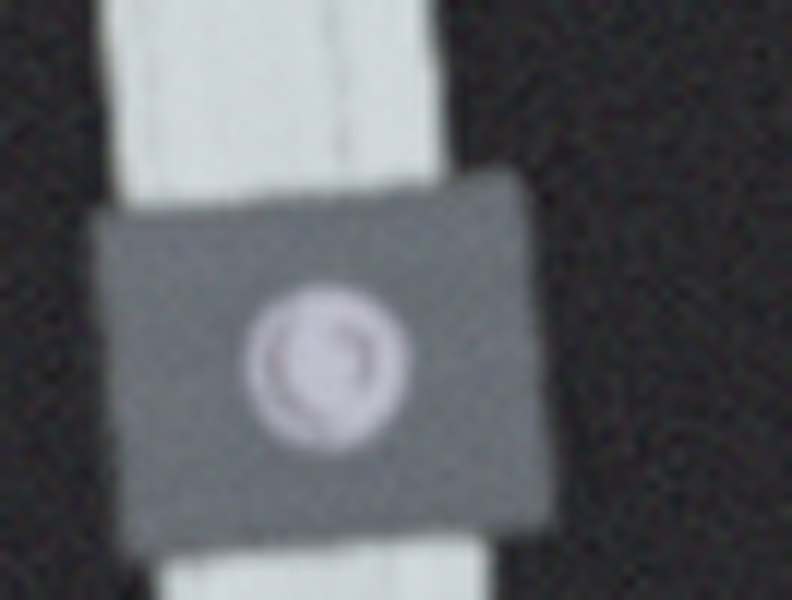

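Request:
jog_arm --pt "0 0 0 -0.0015 -0.003 -0.0075 0" --pt "0 0 0 0.0148 -0.0078 0 0" --pt "0 0 0 0.0148 -0.0078 0 0" --pt "0 0 0 0.0148 -0.0078 0 0" --pt "0 0 0 0 0 0 0" --pt "0 0 0 0 0 0 0"

```text
clock: 13.25
tcp_pos: [0.5276, -0.1646, 0.1139]
tool_rot: [90.0, 62.4, 119.4]
contact_force: [0.3, 0.1, -1.9]
gripper_width: 0.0089
```

```bash
cat > st.py <<'E'
from go import *
np.set_printoptions(precision=4,suppress=True)
T2=np.array([.0068,-.0682,0])
R0=Rt(s["tool_rot"]);tip=s["tcp_pos"]+R0.apply(T2)
e=tip-SOCK;print("t",s["clock"],"tcp",s["tcp_pos"],"rot",s["tool_rot"],"F",s["contact_force"],"M",s["wrist_torque"],"tip-sock mm: phi",1e3*e@az(119.5),"perp",1e3*e@az(29.5),"z",1e3*e[2],"grip",s["gripper_width"])
E
python3 st.py; python3 snap.py 9 scene >/dev/null; python3 crop.py scene 9 215 210 10
```

```text
t 13.25 tcp [ 0.5276 -0.1646  0.1139] rot [ 89.9614  62.3851 119.3588] F [ 0.3352  0.0746 -1.8889] M [-0.2932 -0.1446 -0.0099] tip-sock mm: phi -0.1628478493046735 perp -1.6040298097088281 z 2.270493924446018 grip 0.00887876624503661
```

View pics/z_scene9.png

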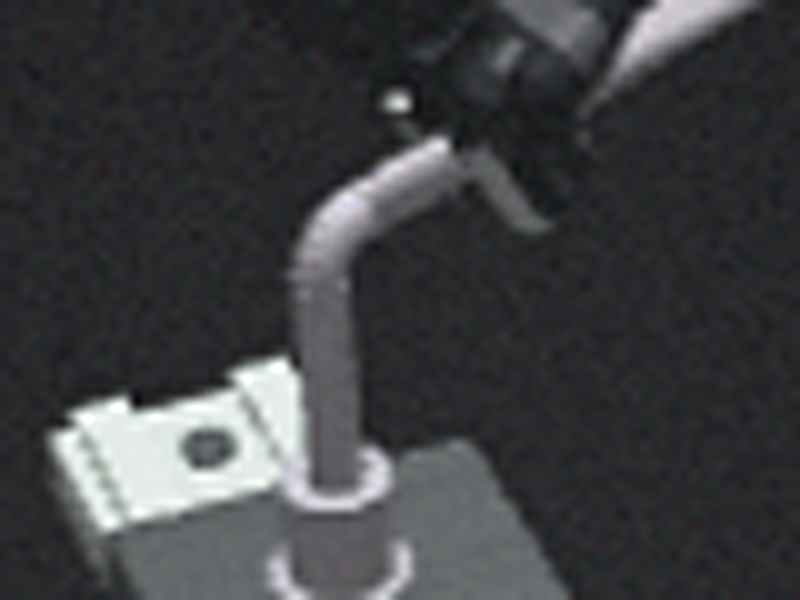

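Request:
jog_arm --pt "0 0 0 0.0074 -0.0039 0 0" --pt "0 0 0 0.0074 -0.0039 0 0" --pt "0 0 0 0 0 0 0"

```text
clock: 13.6
tcp_pos: [0.5276, -0.1647, 0.1119]
tool_rot: [90.0, 62.4, 119.4]
contact_force: [-0.4, 0.5, -0.6]
gripper_width: 0.009
```

```bash
python3 st.py
```

```text
t 13.6 tcp [ 0.5276 -0.1647  0.1119] rot [ 89.9519  62.3975 119.3545] F [-0.39    0.5224 -0.5633] M [-0.2608 -0.1415 -0.0372] tip-sock mm: phi -0.21371133153443725 perp -1.5995624104868418 z 0.3019273677284523 grip 0.0089546793993252
```

Request:
jog_arm --pt "0 0 0 0.0074 -0.0039 0 0" --pt "0 0 0 0 0 0 0"

```text
clock: 13.8
tcp_pos: [0.5276, -0.1646, 0.1113]
tool_rot: [89.9, 62.4, 119.3]
contact_force: [-0.4, 0.2, 1.2]
gripper_width: 0.0087
```

```bash
python3 st.py
```

```text
t 13.8 tcp [ 0.5276 -0.1646  0.1113] rot [ 89.928   62.3925 119.3348] F [-0.4291  0.1561  1.2227] M [-0.1595 -0.0804 -0.0345] tip-sock mm: phi -0.14454638537863543 perp -1.500227495403301 z -0.33894385981539377 grip 0.008700906182821275
```

Request:
jog_arm --pt "0 0 0 0.0074 -0.0039 0 0" --pt "0 0 0 0 0 0 0"

```text
clock: 14.0
tcp_pos: [0.5283, -0.1649, 0.11]
tool_rot: [89.8, 62.5, 119.2]
contact_force: [1.6, 0.4, -1.9]
gripper_width: 0.0091
```

```bash
python3 st.py
```

```text
t 14.0 tcp [ 0.5283 -0.1649  0.11  ] rot [ 89.8253  62.4856 119.2299] F [ 1.6223  0.4178 -1.9104] M [-0.2166 -0.4242 -0.0128] tip-sock mm: phi -0.8452785222390934 perp -1.1221874902567306 z -1.5776520393442488 grip 0.009100198329798494
```

Request:
jog_arm --pt "0 0 0 0.0074 -0.0039 0.004 0" --pt "0 0 0 0.0074 -0.0039 0 0" --pt "0 0 0 0 0 0 0"

```text
clock: 14.3
tcp_pos: [0.5285, -0.1648, 0.1078]
tool_rot: [89.9, 62.5, 119.3]
contact_force: [1.3, -0.4, -0.0]
gripper_width: 0.0086
```

```bash
python3 st.py
```

```text
t 14.3 tcp [ 0.5285 -0.1648  0.1078] rot [ 89.8947  62.4569 119.2949] F [ 1.3053 -0.3644 -0.0433] M [-0.393  -0.5005  0.009 ] tip-sock mm: phi -0.7736842268660445 perp -0.8428860400160209 z -3.8126325889883823 grip 0.008614721892495167
```

Request:
jog_arm --pt "0 0 0 0.0059 -0.0069 0.003 0" --pt "0 0 0 0.0074 -0.0039 0 0" --pt "0 0 0 0.0074 -0.0039 0 0" --pt "0 0 0 0 0 0 0"

```text
clock: 14.7
tcp_pos: [0.5287, -0.1647, 0.1048]
tool_rot: [89.9, 62.4, 119.3]
contact_force: [0.8, -0.7, -1.7]
gripper_width: 0.0093
```

```bash
python3 st.py
```

```text
t 14.7 tcp [ 0.5287 -0.1647  0.1048] rot [ 89.9436  62.4168 119.3445] F [ 0.8064 -0.653  -1.7301] M [-0.3879 -0.4505 -0.0413] tip-sock mm: phi -0.8192449192208315 perp -0.6872821237279404 z -6.8017969462720735 grip 0.00931424695992274
```

Request:
jog_arm --pt "0 0 0 0.0059 -0.0069 0 0" --pt "0 0 0 0.0074 -0.0039 0 0" --pt "0 0 0 0.0074 -0.0039 0 0" --pt "0 0 0 0.0074 -0.0039 0 0" --pt "0 0 0 0.0074 -0.0039 0 0" --pt "0 0 0 0 0 0 0"

```text
clock: 15.3
tcp_pos: [0.5287, -0.1649, 0.0998]
tool_rot: [90.0, 62.4, 119.4]
contact_force: [1.0, 0.1, -1.1]
gripper_width: 0.0086
```

```bash
python3 st.py
```

```text
t 15.3 tcp [ 0.5287 -0.1649  0.0998] rot [ 89.9515  62.3944 119.3554] F [ 1.0279  0.1047 -1.0778] M [-0.2909 -0.3553 -0.0227] tip-sock mm: phi -1.0070796420511998 perp -0.714466995684364 z -11.800862581757118 grip 0.008621729672894422
```

Request:
jog_arm --pt "0 0 0 0.0074 -0.0039 0.002 0" --pt "0 0 0 0.0074 -0.0039 0 0" --pt "0 0 0 0.0074 -0.0039 0 0" --pt "0 0 0 0.0074 -0.0039 0 0" --pt "0 0 0 0.0074 -0.0039 0 0" --pt "0 0 0 0 0 0 0"

```text
clock: 15.9
tcp_pos: [0.5289, -0.1649, 0.0948]
tool_rot: [90.0, 62.4, 119.4]
contact_force: [0.7, 0.3, -1.3]
gripper_width: 0.0091
```

```bash
python3 st.py
```

```text
t 15.9 tcp [ 0.5289 -0.1649  0.0948] rot [ 89.9578  62.3965 119.3569] F [ 0.6697  0.3214 -1.3242] M [-0.2905 -0.2817 -0.0628] tip-sock mm: phi -1.0854659377607003 perp -0.5360431772607912 z -16.838847643416916 grip 0.009062568777513543
```

Request:
jog_arm --pt "0 0 0 0.0074 -0.0039 0 0" --pt "0 0 0 0 0 0 0"

```text
clock: 16.1
tcp_pos: [0.529, -0.1649, 0.0938]
tool_rot: [90.0, 62.4, 119.4]
contact_force: [0.5, -0.1, -0.9]
gripper_width: 0.0091
```

```bash
python3 st.py
```

```text
t 16.1 tcp [ 0.529  -0.1649  0.0938] rot [ 89.9542  62.4008 119.3562] F [ 0.5179 -0.1429 -0.9187] M [-0.2624 -0.2913 -0.0265] tip-sock mm: phi -1.0886781010156412 perp -0.49168271125497504 z -17.783695256042584 grip 0.009054908375083602
```

Request:
jog_arm --pt "0 0 0 0.0074 -0.0039 0 0" --pt "0 0 0 0 0 0 0"

```text
clock: 16.3
tcp_pos: [0.529, -0.1649, 0.0929]
tool_rot: [89.9, 62.4, 119.3]
contact_force: [1.6, 0.0, -1.0]
gripper_width: 0.0092
```

```bash
python3 st.py
```

```text
t 16.3 tcp [ 0.529  -0.1649  0.0929] rot [ 89.9473  62.3993 119.3455] F [ 1.6307  0.0427 -0.9778] M [-0.3333 -0.3034  0.0254] tip-sock mm: phi -1.0957561726071043 perp -0.4992152809990615 z -18.756111510938062 grip 0.009157092755716977
```

Request:
jog_arm --pt "0 0 0 0.0074 -0.0039 0 0" --pt "0 0 0 0 0 0 0"

```text
clock: 16.5
tcp_pos: [0.529, -0.1649, 0.0919]
tool_rot: [89.9, 62.4, 119.3]
contact_force: [1.2, 0.5, -1.5]
gripper_width: 0.0088
```

```bash
python3 st.py
```

```text
t 16.5 tcp [ 0.529  -0.1649  0.0919] rot [ 89.9399  62.4008 119.3423] F [ 1.1803  0.4735 -1.4996] M [-0.2555 -0.2449 -0.0074] tip-sock mm: phi -1.0942158364798025 perp -0.45732588959521364 z -19.736109832076103 grip 0.008841218994771312
```

Request:
jog_arm --pt "0 0 0 0.0037 -0.002 0 0" --pt "0 0 0 0 0 0 0"

```text
clock: 16.7
tcp_pos: [0.529, -0.1648, 0.0916]
tool_rot: [89.9, 62.4, 119.3]
contact_force: [0.5, -0.7, 0.3]
gripper_width: 0.0088
```

```bash
python3 st.py
```

```text
t 16.7 tcp [ 0.529  -0.1648  0.0916] rot [ 89.9416  62.3916 119.3465] F [ 0.4796 -0.737   0.319 ] M [-0.1261 -0.2182  0.0496] tip-sock mm: phi -1.0218081672977022 perp -0.4696291346959344 z -20.047912111817176 grip 0.008779798458294193
```

Request:
jog_arm --pt "0 0 0 0.0037 -0.002 0 0" --pt "0 0 0 0 0 0 0"

```text
clock: 16.9
tcp_pos: [0.5289, -0.1647, 0.0913]
tool_rot: [89.9, 62.4, 119.3]
contact_force: [-0.4, 1.3, 2.5]
gripper_width: 0.0087
```

```bash
python3 st.py
```

```text
t 16.9 tcp [ 0.5289 -0.1647  0.0913] rot [ 89.9262  62.3819 119.3352] F [-0.3735  1.259   2.4536] M [-0.0619 -0.1705 -0.0285] tip-sock mm: phi -0.9039119563622212 perp -0.4326821540827742 z -20.3319280357954 grip 0.00869396603143654
```

Request:
jog_arm --pt "0 0 0 0 0 0 0.35" --pt "0 0 0 0 0 0 0.35" --pt "0 0 0 0 0 0 0.35" --pt "0 0 0 0 0 0 0.35"

```text
clock: 17.3
tcp_pos: [0.5289, -0.1649, 0.0908]
tool_rot: [90.0, 62.4, 119.4]
contact_force: [0.3, -0.3, -0.3]
gripper_width: 0.03
```

```bash
python3 st.py; python3 snap.py 10 wrist scene top>/dev/null; python3 crop.py scene 10 215 210 10; python3 - <<'E'
from go import *
q=s["joint_positions"];C=np.array([.557,-.2146,.108])
for phi in np.arange(119.5,35,-12):
    Rf=final_rot(AL,phi);p=C+az(phi)*.105+Rf.apply([.019,0,0]);q,e=ik(p,Rf,q);print(phi,p,q.round(1),round(e,4))
E
```

```text
t 17.3 tcp [ 0.5289 -0.1649  0.0908] rot [ 89.9784  62.3923 119.3748] F [ 0.2628 -0.2714 -0.2817] M [-0.1599 -0.0698 -0.0354] tip-sock mm: phi -1.0775511600698766 perp -0.6052405854956245 z -20.860699255180844 grip 0.030014700212321627
119.5 [ 0.501 -0.116  0.091] [-28.   32.6  90.1  14.6  81.4 -62.8] 0.0
107.5 [ 0.523 -0.106  0.091] [-28.9  32.1  91.2  19.1  78.1 -53.9] 0.0
95.5 [ 0.546 -0.101  0.091] [-29.6  31.5  92.5  23.2  74.1 -45.1] 0.0
83.5 [ 0.57  -0.102  0.091] [-30.1  30.9  93.9  27.   69.3 -36.4] 0.0
71.5 [ 0.593 -0.107  0.091] [-30.4  30.1  95.4  30.3  64.  -27.7] 0.0
59.5 [ 0.615 -0.117  0.091] [-30.5  29.4  97.   33.   58.3 -18.9] 0.0
47.5 [ 0.634 -0.131  0.091] [-30.4  28.7  98.5  35.   52.2  -9.7] 0.0
35.5 [ 0.65  -0.149  0.091] [-30.1  28.1  99.9  36.   45.9   0.3] 0.0
```

View pics/z_scene10.png

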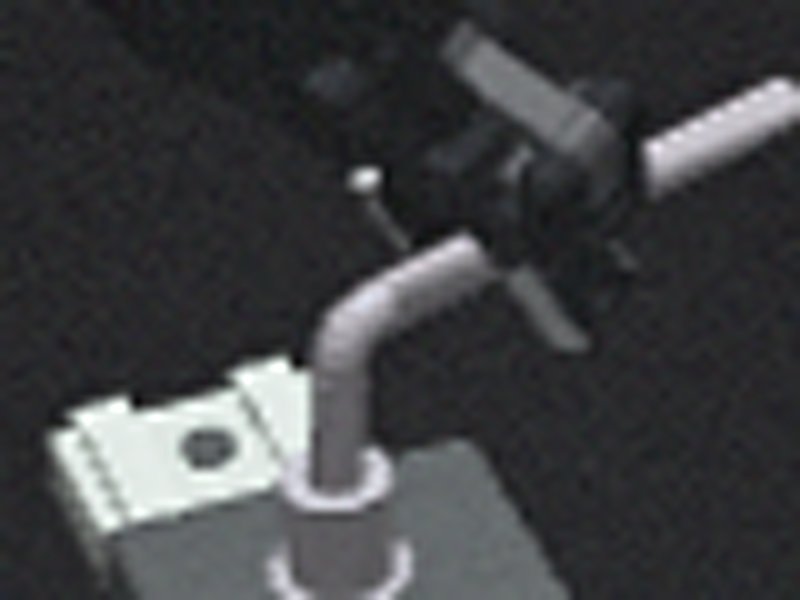

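View pics/wrist10.png

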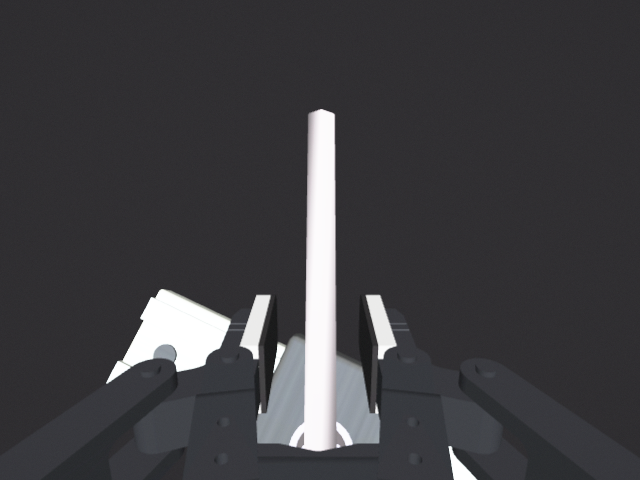

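Request:
jog_arm --pt "0 0 0 0.035 0.068 0 0.35" --pt "0 0 0 0.07 0.135 0 0.35" --pt "0 0 0 0.07 0.135 0 0.35" --pt "0 0 0 0.036 0.068 0 0.35" --pt "0 0 0 0 0 0 0.35" --pt "0 0 0 0 0 0 0.35"

```text
clock: 18.05
tcp_pos: [0.5025, -0.1173, 0.0912]
tool_rot: [89.9, 62.5, 119.3]
contact_force: [0.4, 0.8, -0.5]
gripper_width: 0.0298
```

```bash
cat > pu.py <<'E'
from go import *
C=np.array([.557,-.2146,.108])
R0=Rt(s["tool_rot"]);g=s["tcp_pos"]+R0.apply([-.019,0,0]);d=g-C;n=R0.as_matrix()[:,2]
F=s["contact_force"];M=np.cross(d,F)[2]
print("t",s["clock"],"r mm",1e3*np.hypot(*d[:2]),"az",np.rad2deg(np.arctan2(d[1],d[0])),"tool az",np.rad2deg(np.arctan2(n[1],n[0]))+90,"z",g[2],"F",F,"Fz_tool",F@n,"Mz",M,"grip",s["gripper_width"],"tilt",np.rad2deg(np.arcsin(-n[2])))
E
python3 pu.py; python3 snap.py 11 wrist top>/dev/null; python3 crop.py top 11 335 220 8
```

```text
t 18.05 r mm 102.75088229644358 az 119.2734402622476 tool az 119.41801968805152 z 0.108062662248616 F [ 0.441  0.84  -0.479] Fz_tool 0.7968076464698928 Mz -0.08178100604472308 grip 0.02977080426734042 tilt -0.04906879712876717
```

View pics/wrist11.png

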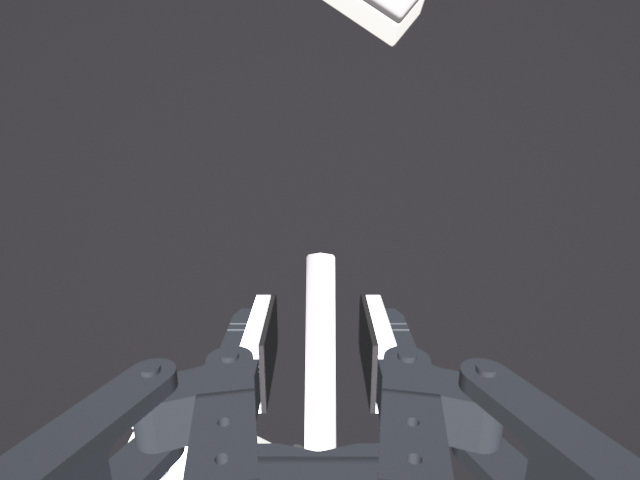

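Request:
jog_arm --pt "0 0 0 0 0 0.03 0.35" --pt "0 0 0 0 0 0.03 0.35" --pt "0 0 0 0 0 0.015 0.35" --pt "0 0 0 0 0 0 0.35"

```text
clock: 18.55
tcp_pos: [0.5103, -0.1127, 0.091]
tool_rot: [89.9, 62.4, 119.3]
contact_force: [0.9, 0.1, -0.3]
gripper_width: 0.0298
```

```bash
python3 pu.py
```

```text
t 18.55 r mm 103.354505142195 az 114.19409689737871 tool az 119.40777532285789 z 0.1077897917216623 F [ 0.894  0.055 -0.315] Fz_tool 0.8053409265843926 Mz -0.0865808131652523 grip 0.029760403317378833 tilt -0.034345883359991336
```

Request:
jog_arm --pt "0.0443 -0.0232 0 0 0 0.0225 0.35" --pt "0.0443 -0.0232 0 0 0 0.0225 0.35" --pt "0.0443 -0.0232 0 0 0 0.0225 0.35" --pt "0 0 0 0 0 0 0.35"

```text
clock: 18.95
tcp_pos: [0.5169, -0.109, 0.0912]
tool_rot: [89.9, 62.4, 114.8]
contact_force: [-0.7, -1.0, -0.1]
gripper_width: 0.0297
```

```bash
python3 pu.py
```

```text
t 18.95 r mm 104.19938184271157 az 110.42643010808764 tool az 114.82107405668471 z 0.1080197446517938 F [-0.711 -0.971 -0.078] Fz_tool -1.0530885263862035 Mz 0.10474754047489317 grip 0.029709718277708085 tilt -0.025737310105157403
```

Request:
jog_arm --pt "0.0443 -0.0232 0 0 0 0.0225 0.35" --pt "0.0443 -0.0232 0 0 0 0.0225 0.35" --pt "0.0443 -0.0232 0 0 0 0.0225 0.35" --pt "0 0 0 0 0 0 0.35"

```text
clock: 19.35
tcp_pos: [0.5243, -0.1058, 0.0912]
tool_rot: [90.0, 62.4, 110.3]
contact_force: [-1.3, -0.9, 0.9]
gripper_width: 0.0301
```

```bash
python3 pu.py
```

```text
t 19.35 r mm 104.81856893295691 az 106.41117799714611 tool az 110.33259753964134 z 0.10801827051900477 F [-1.318 -0.856  0.946] Fz_tool -1.532526387604328 Mz 0.1578233199294074 grip 0.03005758354723082 tilt -0.01824807289086784
```

Request:
jog_arm --pt "0.0443 -0.0232 0 0 0 0.0225 0.35" --pt "0.0443 -0.0232 0 0 0 0.0225 0.35" --pt "0.0443 -0.0232 0 0 0 0.0225 0.35" --pt "0 0 0 0 0 0 0.35"

```text
clock: 19.75
tcp_pos: [0.5317, -0.1037, 0.091]
tool_rot: [90.1, 62.4, 105.9]
contact_force: [-3.7, -4.5, 1.0]
gripper_width: 0.03
```

```bash
python3 pu.py
```

```text
t 19.75 r mm 105.00447094524247 az 102.58957602810693 tool az 105.8159567589814 z 0.10785283883498722 F [-3.675 -4.548  0.975] Fz_tool -4.775968366038931 Mz 0.4807164651413991 grip 0.030027635517009498 tilt 0.02704824420782426
```

Request:
jog_arm --pt "0.0443 -0.0232 0 -0.001 -0.002 0.0225 0.35" --pt "0.0443 -0.0232 0 -0.001 -0.002 0.0225 0.35" --pt "0.0443 -0.0232 0 -0.001 -0.002 0.0225 0.35" --pt "0 0 0 0 0 0 0.35"

```text
clock: 20.15
tcp_pos: [0.5384, -0.1025, 0.0908]
tool_rot: [90.3, 62.4, 101.7]
contact_force: [-6.9, -4.4, 2.9]
gripper_width: 0.03
```

```bash
python3 pu.py
```

```text
t 20.15 r mm 104.8525244565924 az 99.24926117596671 tool az 101.36962232604982 z 0.10766352896103396 F [-6.887 -4.411  2.91 ] Fz_tool -7.629538393957727 Mz 0.7870881443218916 grip 0.029997000363777535 tilt 0.15672704389711506
```

Request:
jog_arm --pt "0.0443 -0.0232 0 -0.001 -0.002 0.0225 0.35" --pt "0.0443 -0.0232 0 -0.001 -0.002 0.0225 0.35" --pt "0.0443 -0.0232 0 -0.001 -0.002 0.0225 0.35" --pt "0 0 0 0 0 0 0.35"

```text
clock: 20.55
tcp_pos: [0.5461, -0.1015, 0.0908]
tool_rot: [90.4, 62.4, 97.2]
contact_force: [-6.2, -4.3, 2.2]
gripper_width: 0.0298
```

```bash
python3 pu.py;  python3 snap.py 12 wrist scene top>/dev/null; python3 crop.py scene 12 215 200 8
```

```text
t 20.55 r mm 104.78161092590975 az 95.35183864075478 tool az 96.87853193294801 z 0.10763104660160201 F [-6.207 -4.25   2.188] Fz_tool -6.678543700795831 Mz 0.689103435477757 grip 0.02981622085422145 tilt 0.18375930351316971
```

View pics/wrist12.png

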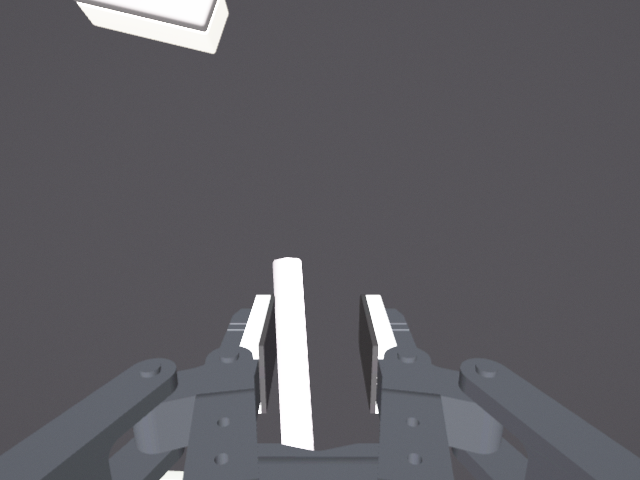

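View pics/z_scene12.png

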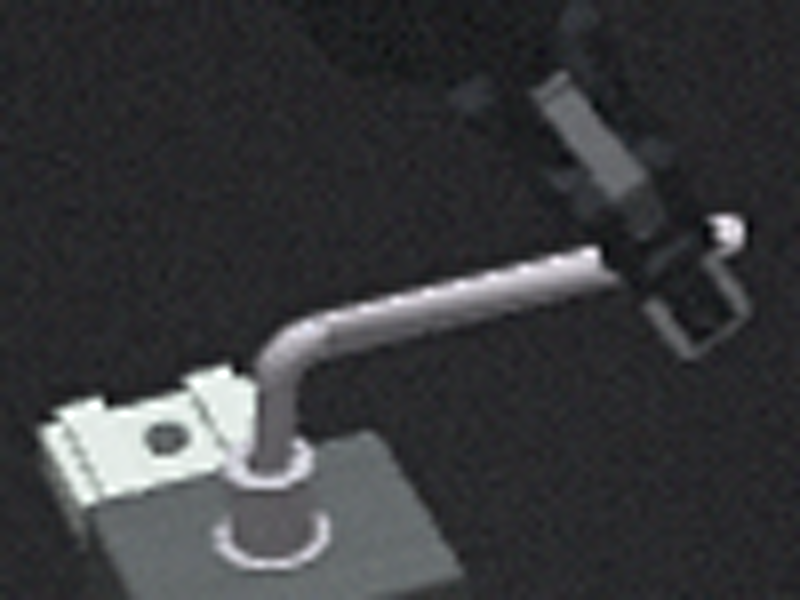

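```bash
cat >> pu.py <<'E'
rr=np.hypot(*d[:2]);a0=np.rad2deg(np.arctan2(d[1],d[0]));w=s["gripper_width"]
arm_az=a0+np.rad2deg(np.arcsin((w/2-.005)/rr));u=R0.apply([.463,.886,0])
print("ARM az ~",round(arm_az,2),"tool-arm yaw",round(np.rad2deg(np.arctan2(n[1],n[0]))+90-arm_az,2),"F along u",round(float(F@u),2),"Fz_tool*r",round(float(-F@n*rr),3))
E
python3 pu.py|tail -1
```

```text
ARM az ~ 100.82 tool-arm yaw -3.91 F along u -4.26 Fz_tool*r 0.723
```

Request:
jog_arm --pt "0.015 -0.008 0 -0.002 -0.004 0.0225 0.35" --pt "0.015 -0.008 0 -0.002 -0.004 0.0225 0.35" --pt "0.015 -0.008 0 -0.002 -0.004 0.0225 0.35" --pt "0.015 -0.008 0 -0.002 -0.004 0.0225 0.35" --pt "0 0 0 0 0 0 0.35"

```text
clock: 21.2
tcp_pos: [0.556, -0.1004, 0.0909]
tool_rot: [90.6, 62.1, 95.5]
contact_force: [-7.8, -0.9, 2.6]
gripper_width: 0.0302
```

```bash
python3 pu.py
```

```text
t 21.2 r mm 105.36800066312794 az 90.0919102489742 tool az 94.89958810837308 z 0.10772823821512101 F [-7.808 -0.929  2.637] Fz_tool -7.872773868273182 Mz 0.8229112351091976 grip 0.03021249945220178 tilt 0.2961804842690589
ARM az ~ 95.6 tool-arm yaw -0.7 F along u -0.25 Fz_tool*r 0.83
```

Request:
jog_arm --pt "0.0443 -0.0232 0 -0.001 -0.002 0.0228 0.35" --pt "0.0443 -0.0232 0 -0.001 -0.002 0.0228 0.35" --pt "0.0443 -0.0232 0 -0.001 -0.002 0.0228 0.35" --pt "0.0443 -0.0232 0 -0.001 -0.002 0.0228 0.35" --pt "0.0443 -0.0232 0 -0.001 -0.002 0.0228 0.35" --pt "0.0443 -0.0232 0 -0.001 -0.002 0.0228 0.35" --pt "0 0 0 0 0 0 0.35"

```text
clock: 21.9
tcp_pos: [0.5723, -0.1015, 0.0908]
tool_rot: [90.7, 62.2, 86.5]
contact_force: [-7.5, -0.6, 3.5]
gripper_width: 0.0301
```

```bash
python3 pu.py
```

```text
t 21.9 r mm 105.320560338125 az 81.96183987321167 tool az 85.87980070667251 z 0.10764374959192637 F [-7.535 -0.551  3.522] Fz_tool -7.495602704855706 Mz 0.7776977461648922 grip 0.030134639825158616 tilt 0.3188966993637759
ARM az ~ 87.45 tool-arm yaw -1.57 F along u -1.08 Fz_tool*r 0.789
```

Request:
jog_arm --pt "0.0443 -0.0232 0 -0.001 -0.002 0.0228 0.35" --pt "0.0443 -0.0232 0 -0.001 -0.002 0.0228 0.35" --pt "0.0443 -0.0232 0 -0.001 -0.002 0.0228 0.35" --pt "0.0443 -0.0232 0 -0.001 -0.002 0.0228 0.35" --pt "0.0443 -0.0232 0 -0.001 -0.002 0.0228 0.35" --pt "0.0443 -0.0232 0 -0.001 -0.002 0.0228 0.35" --pt "0 0 0 0 0 0 0.35"

```text
clock: 22.6
tcp_pos: [0.5883, -0.1048, 0.0907]
tool_rot: [90.8, 62.2, 77.6]
contact_force: [-6.2, 0.3, 4.3]
gripper_width: 0.0298
```

```bash
python3 pu.py; python3 snap.py 13 scene top wrist>/dev/null; python3 crop.py scene 13 215 200 8
```

```text
t 22.6 r mm 105.27224134663358 az 73.81583239063994 tool az 76.89166218519134 z 0.10753264891847443 F [-6.161  0.305  4.3  ] Fz_tool -6.0960577446774575 Mz 0.6318249798151983 grip 0.029824828484904507 tilt 0.3538445061629733
ARM az ~ 79.22 tool-arm yaw -2.33 F along u -1.08 Fz_tool*r 0.642
```

View pics/z_scene13.png

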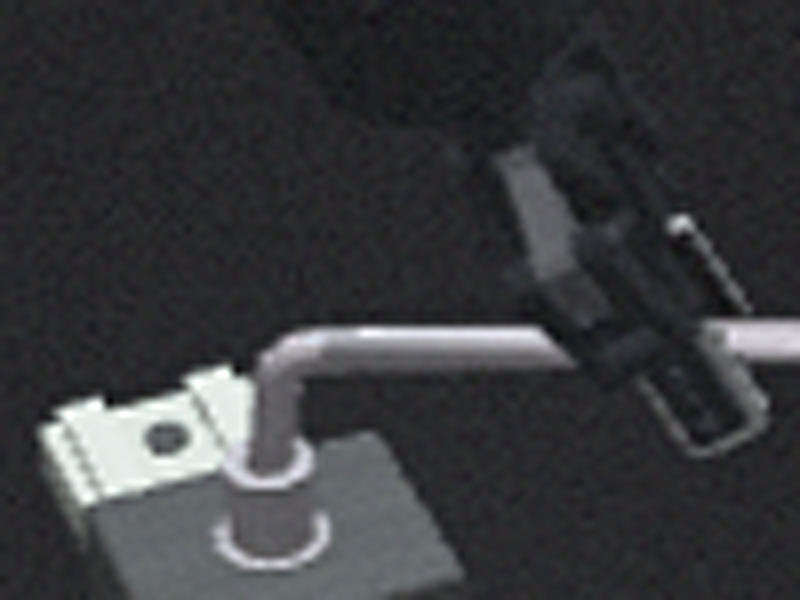

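Request:
jog_arm --pt "0.037 -0.0193 0 -0.004 0 0.0228 0.35" --pt "0.037 -0.0193 0 -0.002 -0.001 0.0228 0.35" --pt "0.037 -0.0193 0 -0.001 -0.002 0.0228 0.35" --pt "0.037 -0.0193 0 -0.001 -0.002 0.0228 0.35" --pt "0.037 -0.0193 0 -0.001 -0.002 0.0228 0.35" --pt "0.037 -0.0193 0 -0.001 -0.002 0.0228 0.35" --pt "0.037 -0.0193 0 -0.001 -0.002 0.0228 0.35" --pt "0.037 -0.0193 0 -0.001 -0.002 0.0228 0.35"

```text
clock: 23.55
tcp_pos: [0.6081, -0.1123, 0.091]
tool_rot: [91.0, 62.2, 67.8]
contact_force: [-7.4, 2.7, 3.7]
gripper_width: 0.03
```

```bash
python3 pu.py
```

```text
t 23.55 r mm 105.48178661753903 az 63.0628030027428 tool az 66.9002798456467 z 0.10781487655783929 F [-7.443  2.707  3.674] Fz_tool -7.938934636805924 Mz 0.829280781843444 grip 0.0300371270749926 tilt 0.4811827559389252
ARM az ~ 68.51 tool-arm yaw -1.61 F along u -0.42 Fz_tool*r 0.837
```

Request:
jog_arm --pt "0.04 -0.021 0 -0.002 -0.001 0.0228 0.35" --pt "0.04 -0.021 0 -0.001 -0.002 0.0228 0.35" --pt "0.04 -0.021 0 -0.001 -0.002 0.0228 0.35" --pt "0.04 -0.021 0 -0.001 -0.002 0.0228 0.35" --pt "0.04 -0.021 0 -0.001 -0.002 0.0228 0.35" --pt "0.04 -0.021 0 -0.001 -0.002 0.0228 0.35"

```text
clock: 24.15
tcp_pos: [0.6222, -0.1206, 0.0911]
tool_rot: [91.1, 62.2, 59.7]
contact_force: [-6.4, 5.1, 2.8]
gripper_width: 0.03
```

```bash
python3 pu.py
```

```text
t 24.15 r mm 105.56502516769059 az 54.85686192034236 tool az 58.772272522724606 z 0.10787251853461315 F [-6.408  5.128  2.811] Fz_tool -8.162323891617428 Mz 0.8647445844485929 grip 0.030031923138908186 tilt 0.5021049897347207
ARM az ~ 60.3 tool-arm yaw -1.53 F along u 1.07 Fz_tool*r 0.862
```

Request:
jog_arm --pt "0.03 -0.0157 0 -0.001 -0.001 0.0152 0.35" --pt "0.03 -0.0157 0 -0.001 -0.001 0.0152 0.35" --pt "0.03 -0.0157 0 -0.001 -0.001 0.0152 0.35" --pt "0.03 -0.0157 0 -0.001 -0.001 0.0152 0.35"

```text
clock: 24.55
tcp_pos: [0.6281, -0.1251, 0.0912]
tool_rot: [91.1, 62.2, 55.7]
contact_force: [-6.5, 4.3, 3.5]
gripper_width: 0.0301
```

```bash
python3 pu.py
```

```text
t 24.55 r mm 105.4781405413965 az 51.16643144917733 tool az 54.721520727725284 z 0.10798160155709843 F [-6.514  4.315  3.527] Fz_tool -7.840546335046159 Mz 0.8206707305023503 grip 0.03013987447056808 tilt 0.4952161899906125
ARM az ~ 56.64 tool-arm yaw -1.92 F along u -0.23 Fz_tool*r 0.827
```

Request:
jog_arm --pt "0.019 -0.01 0 0 -0.001 0.0115 0.35" --pt "0.019 -0.01 0 0 -0.001 0.0115 0.35" --pt "0.019 -0.01 0 0 -0.001 0.0115 0.35" --pt "0.019 -0.01 0 0 -0.001 0.0115 0.35" --pt "0 0 0 0 0 0 0.35"

```text
clock: 25.05
tcp_pos: [0.6326, -0.1287, 0.0911]
tool_rot: [91.0, 62.2, 53.0]
contact_force: [-6.2, 3.6, 3.0]
gripper_width: 0.03
```

```bash
python3 pu.py
```

```text
t 25.05 r mm 105.62444519803698 az 48.27549643406273 tool az 52.156252771260604 z 0.1079058087165756 F [-6.189  3.573  2.991] Fz_tool -7.10296639092726 Mz 0.7390147147297398 grip 0.02995121070366381 tilt 0.46593623505061493
ARM az ~ 53.69 tool-arm yaw -1.54 F along u -0.97 Fz_tool*r 0.75
```

Request:
jog_arm --pt "0.019 -0.01 0 0 -0.001 0.0115 0.35" --pt "0.019 -0.01 0 0 -0.001 0.0115 0.35" --pt "0.019 -0.01 0 0 -0.001 0.0115 0.35" --pt "0 0 0 0 0 0 0.35"

```text
clock: 25.45
tcp_pos: [0.6358, -0.1315, 0.091]
tool_rot: [91.0, 62.2, 51.1]
contact_force: [-6.9, 4.2, 3.0]
gripper_width: 0.0297
```

```bash
python3 pu.py
```

```text
t 25.45 r mm 105.70076393647999 az 46.16362305152096 tool az 50.22295041236028 z 0.10780362714436531 F [-6.932  4.205  2.998] Fz_tool -8.041389459097958 Mz 0.8363418097137243 grip 0.029730436284905088 tilt 0.45779296527928187
ARM az ~ 51.52 tool-arm yaw -1.3 F along u -1.19 Fz_tool*r 0.85
```

Request:
jog_arm --pt "0.019 -0.01 0 0 -0.001 0.0115 0.35" --pt "0.019 -0.01 0 0 -0.001 0.0115 0.35" --pt "0 0 0 0 0 0 0.35"

```text
clock: 25.75
tcp_pos: [0.6378, -0.1334, 0.0909]
tool_rot: [91.0, 62.2, 49.8]
contact_force: [-6.3, 4.5, 3.6]
gripper_width: 0.03
```

```bash
python3 pu.py
```

```text
t 25.75 r mm 105.76595706378383 az 44.74975498074022 tool az 48.93026695041005 z 0.10772428159256675 F [-6.273  4.508  3.626] Fz_tool -7.719157358107052 Mz 0.8056700665443615 grip 0.02997403940523486 tilt 0.4546734259965876
ARM az ~ 50.17 tool-arm yaw -1.24 F along u -0.71 Fz_tool*r 0.816
```

Request:
jog_arm --pt "0.019 -0.01 0 0 -0.001 0.0115 0.35" --pt "0.019 -0.01 0 0 -0.001 0.0115 0.35" --pt "0.019 -0.01 0 0 -0.001 0.0115 0.35" --pt "0 0 0 0 0 0 0.35"

```text
clock: 26.15
tcp_pos: [0.6408, -0.1363, 0.0908]
tool_rot: [91.0, 62.2, 47.9]
contact_force: [-6.3, 5.0, 3.6]
gripper_width: 0.0299
```

```bash
python3 pu.py
```

```text
t 26.15 r mm 105.8675063811537 az 42.68447497913544 tool az 47.001832284411734 z 0.10758839607097828 F [-6.334  4.981  3.595] Fz_tool -8.057877498785341 Mz 0.8422748839938071 grip 0.029869991115701707 tilt 0.45430475657959546
ARM az ~ 48.07 tool-arm yaw -1.07 F along u -0.67 Fz_tool*r 0.853
```

Request:
jog_arm --pt "0.019 -0.01 0 0 -0.001 0.0115 0.35" --pt "0.019 -0.01 0 0 -0.001 0.0115 0.35" --pt "0 0 0 0 0 0 0.35"

```text
clock: 26.45
tcp_pos: [0.6427, -0.1383, 0.0907]
tool_rot: [91.0, 62.2, 46.6]
contact_force: [-6.0, 4.7, 3.8]
gripper_width: 0.0298
```

```bash
python3 pu.py
```

```text
t 26.45 r mm 105.93470292347902 az 41.26825036252115 tool az 45.70766351876764 z 0.10751657794653402 F [-5.978  4.677  3.811] Fz_tool -7.57456837883205 Mz 0.790084470471547 grip 0.02979823978058057 tilt 0.4496015971809433
ARM az ~ 46.63 tool-arm yaw -0.92 F along u -0.82 Fz_tool*r 0.802
```

Request:
jog_arm --pt "0.019 -0.01 0 0 -0.001 0.0115 0.35" --pt "0.019 -0.01 0 0 -0.001 0.0115 0.35" --pt "0 0 0 0 0 0 0.35"

```text
clock: 26.75
tcp_pos: [0.6446, -0.1404, 0.0906]
tool_rot: [91.0, 62.2, 45.3]
contact_force: [-6.1, 5.8, 2.8]
gripper_width: 0.0298
```

```bash
python3 pu.py
```

```text
t 26.75 r mm 105.98940884040682 az 39.86428384388503 tool az 44.41785620514181 z 0.10741271419666601 F [-6.071  5.839  2.772] Fz_tool -8.441036000584692 Mz 0.8874689057824635 grip 0.029821199430137748 tilt 0.44835357583783053
ARM az ~ 45.23 tool-arm yaw -0.81 F along u -0.24 Fz_tool*r 0.895
```

Request:
jog_arm --pt "0.019 -0.01 0 -0.002 -0.001 0.0115 0.35" --pt "0.019 -0.01 0 -0.001 -0.001 0.0115 0.35" --pt "0 0 0 0 0 0 0.35"

```text
clock: 27.05
tcp_pos: [0.6462, -0.1425, 0.0907]
tool_rot: [91.0, 62.2, 44.0]
contact_force: [-5.3, 5.4, 3.5]
gripper_width: 0.0294
```

```bash
python3 pu.py
```

```text
t 27.05 r mm 105.9463205131476 az 38.527039216727395 tool az 43.13251176203417 z 0.10754645758329534 F [-5.347  5.358  3.477] Fz_tool -7.593765811567669 Mz 0.7969749788308029 grip 0.029385739641004265 tilt 0.46073072322424763
ARM az ~ 43.78 tool-arm yaw -0.64 F along u -0.23 Fz_tool*r 0.805
```

Request:
jog_arm --pt "0.019 -0.01 0 -0.001 -0.001 0.0115 0.35" --pt "0.019 -0.01 0 -0.001 -0.001 0.0115 0.35" --pt "0 0 0 0 0 0 0.35"

```text
clock: 27.35
tcp_pos: [0.6479, -0.1446, 0.0908]
tool_rot: [91.0, 62.2, 42.7]
contact_force: [-5.2, 6.5, 3.1]
gripper_width: 0.0303
```

```bash
python3 pu.py
```

```text
t 27.35 r mm 105.88420753930247 az 37.15931616126098 tool az 41.84514008818567 z 0.10762956423178277 F [-5.151  6.528  3.077] Fz_tool -8.323870370445942 Mz 0.8802865796006207 grip 0.03026473334318871 tilt 0.4657344397782056
ARM az ~ 42.65 tool-arm yaw -0.81 F along u 0.53 Fz_tool*r 0.881
```

Request:
jog_arm --pt "0.019 -0.01 0 -0.001 -0.001 0.0115 0.35" --pt "0 0 0 0 0 0 0.35"

```text
clock: 27.55
tcp_pos: [0.6484, -0.1453, 0.0908]
tool_rot: [91.1, 62.2, 42.2]
contact_force: [-6.0, 7.2, 3.7]
gripper_width: 0.0299
```

```bash
python3 pu.py
```

```text
t 27.55 r mm 105.90510240081522 az 36.716792708597474 tool az 41.22360518605487 z 0.10763449326882177 F [-6.017  7.165  3.718] Fz_tool -9.387450059574402 Mz 0.989261678090642 grip 0.029888919524049398 tilt 0.512497704821408
ARM az ~ 42.1 tool-arm yaw -0.88 F along u 0.21 Fz_tool*r 0.994
```

Request:
jog_arm --pt "0.019 -0.01 0 -0.001 -0.001 0.0115 0.35" --pt "0 0 0 0 0 0 0.35"

```text
clock: 27.75
tcp_pos: [0.649, -0.1461, 0.0908]
tool_rot: [91.2, 62.3, 41.7]
contact_force: [-6.1, 6.4, 3.8]
gripper_width: 0.0297
```

```bash
python3 pu.py
```

```text
t 27.75 r mm 105.85596801441399 az 36.26136316222205 tool az 40.5986722460897 z 0.10759028826163591 F [-6.091  6.422  3.819] Fz_tool -8.876888061938631 Mz 0.9295352215728361 grip 0.02967475470689509 tilt 0.5574669111728802
ARM az ~ 41.59 tool-arm yaw -0.99 F along u -0.44 Fz_tool*r 0.94
```

Request:
jog_arm --pt "0.016 -0.008 0 -0.001 -0.001 0.01 0.35" --pt "0 0 0 0 0 0 0.35"

```text
clock: 27.95
tcp_pos: [0.6494, -0.1468, 0.0907]
tool_rot: [91.3, 62.3, 41.2]
contact_force: [-5.4, 7.5, 3.9]
gripper_width: 0.0302
```

```bash
python3 pu.py
```

```text
t 27.95 r mm 105.80498515750442 az 35.85412964817102 tool az 40.07848879566035 z 0.10756347532371698 F [-5.392  7.452  3.904] Fz_tool -9.214422753332515 Mz 0.9732109547366479 grip 0.030226385915306173 tilt 0.6067938187712533
ARM az ~ 41.34 tool-arm yaw -1.26 F along u 0.68 Fz_tool*r 0.975
```

Request:
jog_arm --pt "0.016 -0.008 0 -0.001 -0.001 0.01 0.35" --pt "0 0 0 0 0 0 0.35"

```text
clock: 28.15
tcp_pos: [0.6499, -0.1475, 0.0907]
tool_rot: [91.4, 62.3, 40.8]
contact_force: [-5.3, 7.9, 4.2]
gripper_width: 0.0299
```

```bash
python3 pu.py
```

```text
t 28.15 r mm 105.79863218639784 az 35.44164168736095 tool az 39.56124234513281 z 0.10756059907286801 F [-5.345  7.891  4.236] Fz_tool -9.535952465412718 Mz 1.0081262295470441 grip 0.02988041346683678 tilt 0.6541093126626563
ARM az ~ 40.83 tool-arm yaw -1.27 F along u 0.92 Fz_tool*r 1.009
```

Request:
jog_arm --pt "0.016 -0.008 0 -0.001 -0.001 0.01 0.35" --pt "0.016 -0.008 0 -0.001 -0.001 0.01 0.35" --pt "0 0 0 0 0 0 0.35"

```text
clock: 28.45
tcp_pos: [0.6508, -0.1489, 0.0907]
tool_rot: [91.6, 62.3, 39.9]
contact_force: [-6.5, 9.3, 4.9]
gripper_width: 0.03
```

```bash
python3 pu.py
```

```text
t 28.45 r mm 105.70054892301715 az 34.60957077375719 tool az 38.51487101396602 z 0.10753634283927516 F [-6.465  9.266  4.943] Fz_tool -11.339613913341287 Mz 1.194221155781208 grip 0.030024974934960168 tilt 0.7495586124067272
ARM az ~ 40.05 tool-arm yaw -1.53 F along u 0.72 Fz_tool*r 1.199
```

Request:
jog_arm --pt "0.016 -0.008 0 -0.001 -0.001 0.01 0.35" --pt "0 0 0 0 0 0 0.35"

```text
clock: 28.65
tcp_pos: [0.6512, -0.1496, 0.0907]
tool_rot: [91.7, 62.3, 39.5]
contact_force: [-6.3, 10.2, 4.8]
gripper_width: 0.03
```

```bash
python3 pu.py
```

```text
t 28.65 r mm 105.66436833037405 az 34.201549570441536 tool az 37.994911904603015 z 0.1075338161211025 F [-6.281 10.239  4.759] Fz_tool -12.000130259882155 Mz 1.2678123400999324 grip 0.029996877804587513 tilt 0.7966004439587822
ARM az ~ 39.63 tool-arm yaw -1.64 F along u 1.36 Fz_tool*r 1.268
```

Request:
jog_arm --pt "-0.03 0.0157 0 0.001 0.001 -0.018 0.35" --pt "-0.03 0.0157 0 0.001 0.001 -0.018 0.35" --pt "-0.03 0.0157 0 0.001 0.001 -0.018 0.35" --pt "-0.03 0.0157 0 0.001 0.001 -0.018 0.35" --pt "0 0 0 0 0 0 0.35"

```text
clock: 29.15
tcp_pos: [0.6481, -0.145, 0.0912]
tool_rot: [91.0, 62.2, 42.9]
contact_force: [-4.3, 6.1, 2.9]
gripper_width: 0.0296
```

```bash
python3 pu.py
```

```text
t 29.15 r mm 105.85669295292406 az 36.91620217753811 tool az 41.962765035354415 z 0.10796488357752809 F [-4.272  6.129  2.862] Fz_tool -7.437990095070115 Mz 0.7903860237889329 grip 0.029576890255195644 tilt 0.4810501547226953
ARM az ~ 42.22 tool-arm yaw -0.26 F along u 0.93 Fz_tool*r 0.787
```

Request:
jog_arm --pt "-0.03 0.0157 0 0.001 0.001 -0.02 0.35" --pt "-0.03 0.0157 0 0.001 0.001 -0.02 0.35" --pt "-0.03 0.0157 0 0.001 0.001 -0.02 0.35" --pt "-0.03 0.0157 0 0.001 0.001 -0.02 0.35" --pt "0 0 0 0 0 0 0.35"

```text
clock: 29.65
tcp_pos: [0.6443, -0.141, 0.0915]
tool_rot: [90.1, 62.3, 46.0]
contact_force: [-2.3, 4.3, 2.2]
gripper_width: 0.0301
```

```bash
python3 pu.py; python3 snap.py 14 scene top wrist>/dev/null
```

```text
t 29.65 r mm 105.35699782921205 az 39.65415650724065 tool az 45.93939993134012 z 0.10827534466928472 F [-2.337  4.279  2.198] Fz_tool -4.6570393218068 Mz 0.5041930350964209 grip 0.030137709664042698 tilt 0.057328360144038984
ARM az ~ 45.14 tool-arm yaw 0.8 F along u 1.45 Fz_tool*r 0.491
```

View pics/wrist14.png

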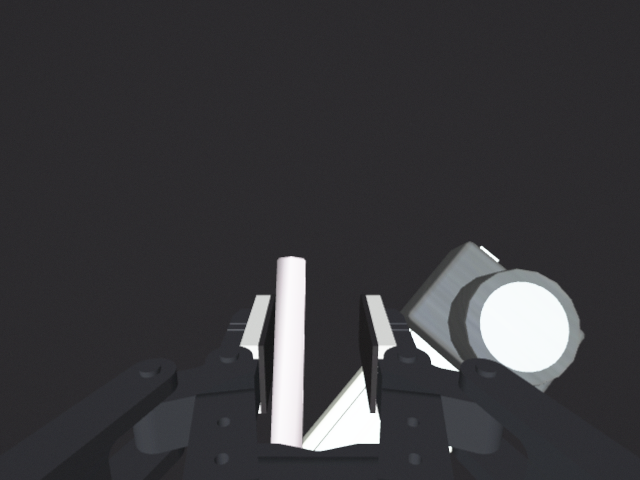

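Request:
jog_arm --pt "-0.03 0.0157 0 0.001 0.001 -0.02 0.35" --pt "-0.03 0.0157 0 0.001 0.001 -0.02 0.35" --pt "-0.03 0.0157 0 0.001 0.001 -0.02 0.35" --pt "-0.03 0.0157 0 0.001 0.001 -0.02 0.35" --pt "0 0 0 0 0 0 0.35"

```text
clock: 30.3
tcp_pos: [0.6381, -0.1358, 0.0911]
tool_rot: [89.8, 62.4, 49.8]
contact_force: [-1.5, 1.0, 0.5]
gripper_width: 0.0301
```

```bash
python3 pu.py
```

```text
t 30.3 r mm 104.30939056977176 az 43.720604711978034 tool az 49.98033834297396 z 0.10791445332956497 F [-1.521  0.979  0.463] Fz_tool -1.7937072547631454 Mz 0.18347148986274733 grip 0.03008624258640679 tilt -0.09946610243620937
ARM az ~ 49.25 tool-arm yaw 0.73 F along u -0.23 Fz_tool*r 0.187
```

Request:
jog_arm --pt "0 0 0 0 0 -0.025 0.35" --pt "0 0 0 0 0 -0.025 0.35" --pt "0 0 0 0 0 -0.02 0.35" --pt "0 0 0 0 0 0 0.35"

```text
clock: 30.7
tcp_pos: [0.631, -0.1294, 0.0911]
tool_rot: [89.9, 62.3, 49.9]
contact_force: [-0.1, -0.5, -0.3]
gripper_width: 0.03
```

```bash
python3 pu.py; python3 snap.py 15 scene top wrist>/dev/null
```

```text
t 30.7 r mm 103.9831568462135 az 48.96106160929223 tool az 49.97397568346486 z 0.10794655474760616 F [-0.147 -0.453 -0.325] Fz_tool 0.1786937162046365 Mz -0.019403763854327592 grip 0.029951121503171522 tilt -0.025858179864889586
ARM az ~ 54.47 tool-arm yaw -4.49 F along u -0.44 Fz_tool*r -0.019
```

View pics/wrist15.png

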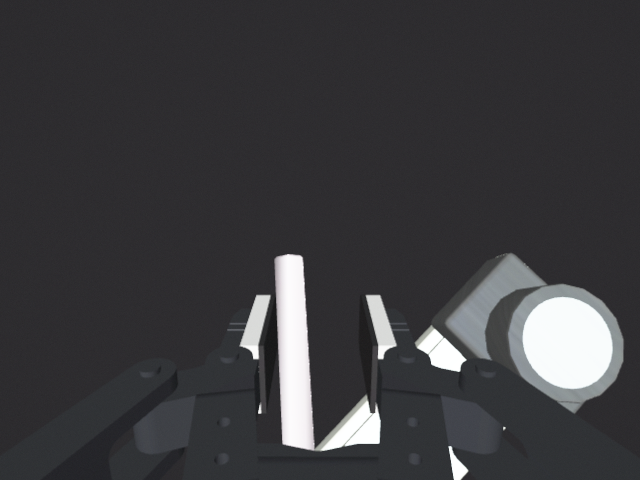

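Request:
jog_arm --pt "0 0 0 0 0 -0.035 0.35" --pt "-0.059 0.031 0 0 0 -0.035 0.35" --pt "-0.059 0.031 0 0 0 0 0.35" --pt "0 0 0 0 0 0 0.35"

```text
clock: 31.25
tcp_pos: [0.6256, -0.1247, 0.0912]
tool_rot: [89.8, 62.3, 53.9]
contact_force: [0.9, 0.1, 0.1]
gripper_width: 0.0297
```

```bash
python3 pu.py; python3 snap.py 16 wrist top>/dev/null; python3 - <<'E'
from go import *
c=load("wrist",16);d=np.load("pics/wrist16.npy");im=cv2.imread("pics/wrist16.png")
pts=[]
for v in range(262,345):
    r=[u for u in range(265,360) if 0<d[v,u]<.3 and abs(depthpt(c,(u,v),d[v,u])[2]-.111)<.006]
    if len(r)>8: pts.append(depthpt(c,(np.mean(r),v),np.min(d[v,r])))
P=np.array(pts);print(len(P),P[0],P[-1])
vx,vy,x0,y0=cv2.fitLine(P[:,:2].astype(np.float32),cv2.DIST_HUBER,0,1e-5,1e-5).ravel();print("arm line az",np.rad2deg(np.arctan2(vy,vx))%180)
C=np.array([.557,-.2146]);e=P[:,:2].mean(0)-C;print("az from screw",np.rad2deg(np.arctan2(e[1],e[0])),np.linalg.norm(e))
E
```

```text
t 31.25 r mm 104.2313780259923 az 52.54845335559155 tool az 54.0410835402799 z 0.10806379370940807 F [0.93 0.13 0.09] Fz_tool 0.6771565691500195 Mz -0.06877413648509118 grip 0.02966790596013324 tilt -0.08944129276233935
ARM az ~ 57.96 tool-arm yaw -3.92 F along u 0.65 Fz_tool*r -0.071
7 [ 0.615 -0.111  0.107] [ 0.613 -0.115  0.116]
arm line az 67.02734
az from screw 60.739999817500355 0.11596613241718903
```

View pics/wrist16.png

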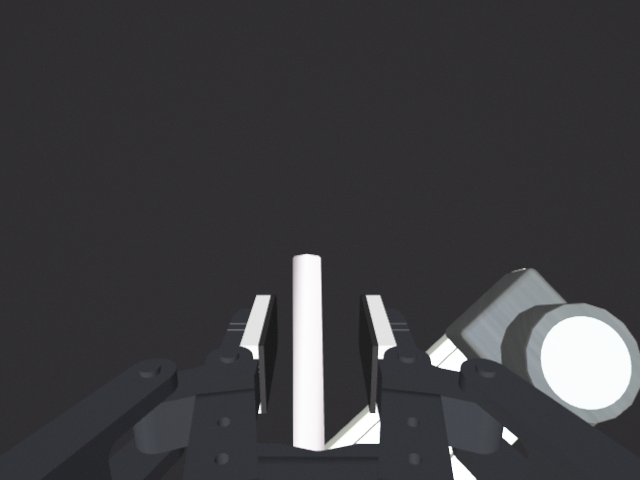

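Request:
jog_arm --pt "0 0 0 0 0 0 0.6" --pt "0 0 0 0 0 0 0.6" --pt "0 0 0 -0.1 0 0 0.6" --pt "0 0 0 -0.2 0 0 0.6" --pt "0 0 0 -0.3 0 0 0.6" --pt "0 0 0 -0.3 0 0 0.6" --pt "0 0 0 -0.3 0 0 0.6" --pt "0 0 0 -0.3 0 0 0.6" --pt "0 0 0 0 0 0 0.6" --pt "0 0 0 0 0 0 0.6"

```text
clock: 32.35
tcp_pos: [0.5756, -0.1927, 0.2521]
tool_rot: [89.6, 62.4, 53.5]
contact_force: [-1.0, -0.1, -0.5]
gripper_width: 0.0514
```

```bash
python3 snap.py 17 wrist scene top; python3 crop.py scene 17 190 190 6;python3 crop.py top 17 340 170 6
```

```text
clock 32.35
joint_positions [-39.1711  18.7566  87.8107  28.446   76.6076 -10.6297]
tcp_pos [ 0.5756 -0.1927  0.2521]
tool_rot [89.5752 62.3613 53.5341]
contact_force [-0.9932 -0.1497 -0.4567]
wrist_torque [-0.1707  0.0962 -0.0396]
```

View pics/z_scene17.png

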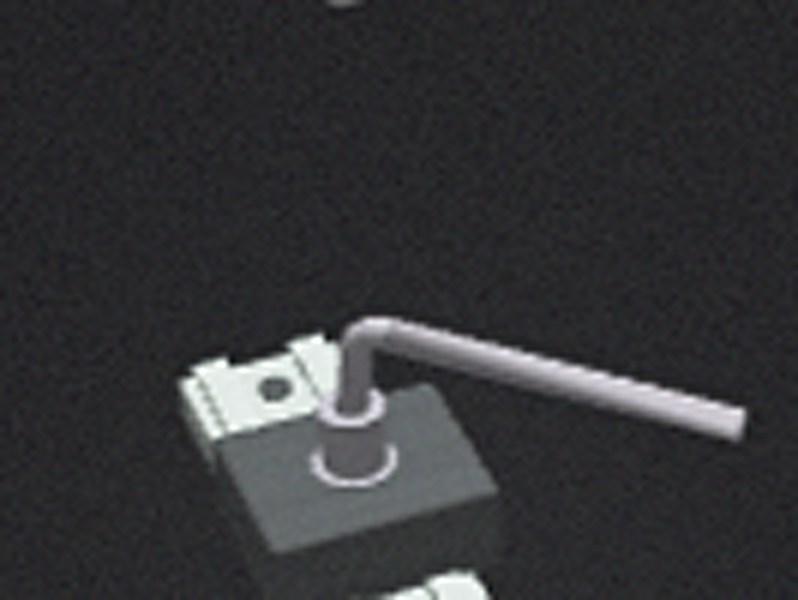

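View pics/wrist17.png

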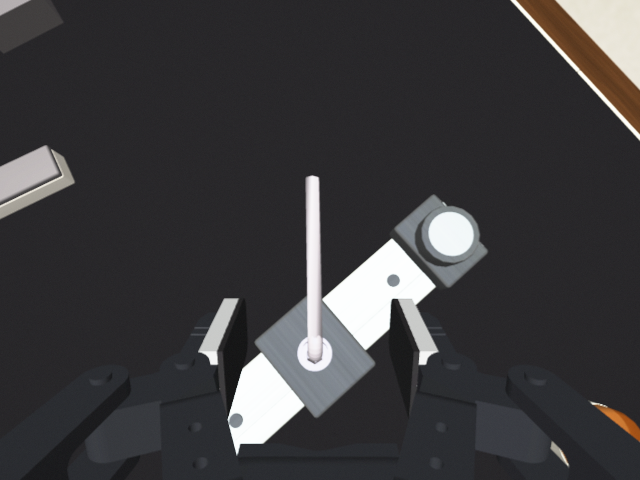

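```bash
python3 - <<'E'
from go import *
c=load("wrist",17);d=np.load("pics/wrist17.npy")
P=[]
for v in range(180,335):
    for u in range(295,335):
        if d[v,u]>0:
            p=depthpt(c,(u,v),d[v,u])
            if .1<p[2]<.12: P.append(p)
P=np.array(P);vx,vy,x0,y0=cv2.fitLine(P[:,:2].astype(np.float32),cv2.DIST_HUBER,0,1e-5,1e-5).ravel()
a=(P[:,:2]-[x0,y0])@[vx,vy];print(len(P),"key az",np.rad2deg(np.arctan2(vy,vx))%180,"top z near/far",[np.percentile(P[abs(a-q)<.006,2],95).round(4) for q in np.linspace(a.min()+.01,a.max()-.006,5)])
h1=onz(c,(236,421),.016);h2=onz(c,(393.5,281),.016);print("holes",h1,h2,np.rad2deg(np.arctan2(*(h2-h1)[1::-1])),"lens",onz(c,(451,233),.072))
# rail motion by registration of top & scene images
for n,(x,y,w,h) in {"scene":(225,280,80,70),"top":(372,178,40,60)}.items():
    A=cv2.cvtColor(cv2.imread(f"pics/{n}0.png"),7-1)[y:y+h,x:x+w].astype(np.float32);B=cv2.cvtColor(cv2.imread(f"pics/{n}17.png"),6)[y:y+h,x:x+w].astype(np.float32)
    print(n,cv2.phaseCorrelate(A,B))
E
```

```text
2067 key az 55.262928 top z near/far [np.float64(0.1119), np.float64(0.1096), np.float64(0.107), np.float64(0.1049), np.float64(0.1024)]
holes [ 0.467 -0.222  0.016] [ 0.652 -0.206  0.016] 4.7023279796931226 lens [ 0.702 -0.201  0.072]
scene ((-0.029964226218936574, 0.06094061566614073), 1.008892438809077)
top ((0.1272776106655762, -0.11760650277397033), 0.8534141918023427)
```

View pics/z_top17.png

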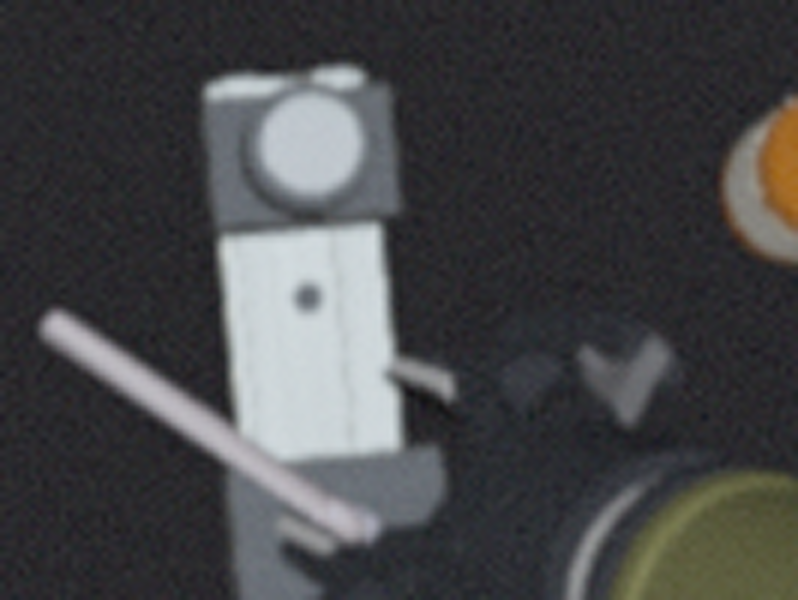

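```bash
python3 -c "
from rig import arm
print(arm.finish_job()); print(arm.state()['clock'])"
```

```text
the job is handed in; nothing more can be done
None
the job is handed in; nothing more can be done
```

The carriage is locked as far as I can tell, and the job is handed in at about 32.5 s; no verdict was reported.

**What I did:** I took the key from its holder and flipped it. I felt it into the socket with only a few newtons on the screw and bottomed it about 20 mm deep. I then pushed sideways on the long arm about 105 mm from the axis, clockwise. The moment stayed at about 0.8 N m, then rose to about 1.27 N m at the stop, well under 1.8. I backed off there, released the key and withdrew.

**Last checks:**
- **Screw:** the free long arm points to 55.3°; 56° is expected with the screw at its stop.
- **Rail:** its angle (4.7° now, 4.8° before) and position are unchanged within measuring error.
- **Key:** it stands in the screw with its elbow about 33 mm above the screw's top face (34 mm nominal). Its free long arm droops about 5°, more than I expected; I put it down to play in the socket.
- **Robot:** it touched nothing at hand-in. No contact with the dish, bottle or slide box was seen or felt, but I did not measure them again.

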